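Dock the game batons battery end down, face the speaker to the hub and sync

TASK

Put the game kit on charge: dock every baton that is out in a bay of the slanted charging rack, one to a bay, with its battery end - the heavy one, which only shows when you lift the baton at its middle - at the bottom, right down against the lip, and stand the speaker puck inside the white ring on the hub's tray with its white window facing the hub's red eye. When all of that is in place press the blue sync button fully down, and leave the other things on the console where they are.

Things in the scene. Friction and masses are not known exactly. Their poses are not given: they have to be found in the camera images.
- baton_red: Game baton, white, red bands at mid-length and near both grey ends; 160 x 30 x 30 mm, 0.22 kg, lies flat. Origin at its middle, x along it. Ends look alike; a hidden battery makes one heavy: balance point about 36 mm from the middle, so lifted at the middle it pulls down on that side with about 0.08 N m. Which end differs by baton, unmarked. May be absent.
- baton_yellow: Game baton, white, yellow bands at mid-length and near both grey ends; 160 x 30 x 30 mm, 0.22 kg, lies flat. Origin at its middle, x along it. Ends look alike; a hidden battery makes one heavy: balance point about 36 mm from the middle, so lifted at the middle it pulls down on that side with about 0.08 N m. Which end differs by baton, unmarked. May be absent.
- baton_green: Game baton, white, green bands at mid-length and near both grey ends; 160 x 30 x 30 mm, 0.22 kg, lies flat. Origin at its middle, x along it. Ends look alike; a hidden battery makes one heavy: balance point about 36 mm from the middle, so lifted at the middle it pulls down on that side with about 0.08 N m. Which end differs by baton, unmarked. May be absent.
- baton_blue: Game baton, white, blue bands at mid-length and near both grey ends; 160 x 30 x 30 mm, 0.22 kg, lies flat. Origin at its middle, x along it. Ends look alike; a hidden battery makes one heavy: balance point about 36 mm from the middle, so lifted at the middle it pulls down on that side with about 0.08 N m. Which end differs by baton, unmarked. May be absent.
- baton_black: Game baton, white, black bands at mid-length and near both grey ends; 160 x 30 x 30 mm, 0.22 kg, lies flat. Origin at its middle, x along it. Ends look alike; a hidden battery makes one heavy: balance point about 36 mm from the middle, so lifted at the middle it pulls down on that side with about 0.08 N m. Which end differs by baton, unmarked. May be absent.
- rack: Fixed white charging rack, 360 (y) x 150 (x) x 128 mm, five bays side by side on one slope. Origin: centre of underside, z up. The slope faces -x and rises 40 deg towards +x: up-slope is (0.766, 0, 0.643), outward normal (-0.643, 0, 0.766) in its frame. It starts at x -65, z 22 mm at the lip and is 165 mm long; the lip stands 24 mm square to it. Above the bays' cheeks the slope is open.
- seat0 (a point): The point in the rack's bay at y = 140 mm where the middle of a fully docked baton lies: 80 mm up the slope from the lip, 15 mm out from the slope. At its foot the bay has copper pins in the lip and two cheeks, 40 mm apart inside, 18 mm high, reaching 40 mm up the slope. Axes as the rack's.
- seat1 (a point): The point in the rack's bay at y = 70 mm where the middle of a fully docked baton lies: 80 mm up the slope from the lip, 15 mm out from the slope. At its foot the bay has copper pins in the lip and two cheeks, 40 mm apart inside, 18 mm high, reaching 40 mm up the slope. Axes as the rack's.
- seat2 (a point): The point in the rack's bay at y = 0 mm where the middle of a fully docked baton lies: 80 mm up the slope from the lip, 15 mm out from the slope. At its foot the bay has copper pins in the lip and two cheeks, 40 mm apart inside, 18 mm high, reaching 40 mm up the slope. Axes as the rack's.
- seat3 (a point): The point in the rack's bay at y = -70 mm where the middle of a fully docked baton lies: 80 mm up the slope from the lip, 15 mm out from the slope. At its foot the bay has copper pins in the lip and two cheeks, 40 mm apart inside, 18 mm high, reaching 40 mm up the slope. Axes as the rack's.
- seat4 (a point): The point in the rack's bay at y = -140 mm where the middle of a fully docked baton lies: 80 mm up the slope from the lip, 15 mm out from the slope. At its foot the bay has copper pins in the lip and two cheeks, 40 mm apart inside, 18 mm high, reaching 40 mm up the slope. Axes as the rack's.
- puck: Black aluminium speaker puck, an upright cylinder 62 mm across and 50 mm high, 0.28 kg, loose. Origin at the centre of its underside, z up; its white infrared window is on its +x side, and a white line on its top runs from the middle towards the window.
- window (a point): Centre of the puck's white window, on the puck's side 25 mm above its underside. Axes as the puck's.
- hub: Fixed black game hub, a box 100 mm (x) by 130 mm (y), top 46 mm above the table. Origin at the centre of its underside, z up. From its -x face a flat grey tray, 4 mm thick and 90 mm wide, reaches 115 mm out; a white ring 73 mm across on the tray marks the puck's place.
- eye (a point): The hub's round red infrared reader eye, in the middle of its -x face, 26 mm above the table, looking along the hub's -x.
- ring_centre (a point): Centre of the white ring, on top of the tray, 4 mm above the table and 120 mm from the hub's origin along its -x; 68 mm in front of the eye. Axes as the hub's.
- sync_top (a point): Centre of the top of the blue sync button on the hub's top, 28 mm across, pressed straight down.
- sync (a joint): Travel of the blue sync button, m: 0 up, 0.006 fully pressed (about 5 N); it springs back.
- bell: Brass-tone bell ornament, 44 mm across, 51 mm high; stands near the batons. Origin at the centre of its underside, z up. Leave it where it is.
- bowl: Blue glass bowl, 116 mm across, 55 mm high. Origin at the centre of its underside, z up. Leave it where it is.
- lotion: Closed pump dispenser of hand lotion, 62 mm across, 156 mm high. Origin at the centre of its underside, z up. Leave it where it is.
- gamepad: White game controller, about 165 x 95 x 50 mm. Origin at the centre of its underside, z up. Leave it where it is.
- remote: Black remote control, 170 x 44 x 18 mm. Origin at the centre of its underside, z up. Leave it where it is.
- mug: Blue mug, 80 mm across, 90 mm high. Origin at the centre of its underside, z up. Leave it where it is.
There are look-alikes about, which are no part of the job. What is shaped like the baton_blue but brown is not meant.

How it is judged:
On the way, in this order (a step that is already met when the one before it is completed fails the run):
1. every baton present is docked heavy end down and the puck stands in the ring with its window to the eye ((distance between baton_red and seat0 below 0.012 m or distance between baton_red and seat1 below 0.012 m or distance between baton_red and seat2 below 0.012 m or distance between baton_red and seat3 below 0.012 m or distance between baton_red and seat4 below 0.012 m) and z of each of baton_red_battery, baton_yellow_battery, baton_green_battery, baton_blue_battery, baton_black_battery in the frame of rack below 0.075 m and (angle between baton_red's own x axis and vertical between 2.12 and 2.42 rad or angle between baton_red's own x axis and vertical between 0.72 and 1.02 rad) and linear speed of each of baton_red, baton_yellow, baton_green, baton_blue, baton_black, puck below 0.02 m/s and (distance between baton_yellow and seat0 below 0.012 m or distance between baton_yellow and seat1 below 0.012 m or distance between baton_yellow and seat2 below 0.012 m or distance between baton_yellow and seat3 below 0.012 m or distance between baton_yellow and seat4 below 0.012 m) and (angle between baton_yellow's own x axis and vertical between 2.12 and 2.42 rad or angle between baton_yellow's own x axis and vertical between 0.72 and 1.02 rad) and (distance between baton_green and seat0 below 0.012 m or distance between baton_green and seat1 below 0.012 m or distance between baton_green and seat2 below 0.012 m or distance between baton_green and seat3 below 0.012 m or distance between baton_green and seat4 below 0.012 m) and (angle between baton_green's own x axis and vertical between 2.12 and 2.42 rad or angle between baton_green's own x axis and vertical between 0.72 and 1.02 rad) and (distance between baton_blue and seat0 below 0.012 m or distance between baton_blue and seat1 below 0.012 m or distance between baton_blue and seat2 below 0.012 m or distance between baton_blue and seat3 below 0.012 m or distance between baton_blue and seat4 below 0.012 m) and (angle between baton_blue's own x axis and vertical between 2.12 and 2.42 rad or angle between baton_blue's own x axis and vertical between 0.72 and 1.02 rad) and (distance between baton_black and seat0 below 0.012 m or distance between baton_black and seat1 below 0.012 m or distance between baton_black and seat2 below 0.012 m or distance between baton_black and seat3 below 0.012 m or distance between baton_black and seat4 below 0.012 m) and (angle between baton_black's own x axis and vertical between 2.12 and 2.42 rad or angle between baton_black's own x axis and vertical between 0.72 and 1.02 rad) and horizontal distance between puck and ring_centre below 0.012 m and z of puck in the frame of ring_centre between -0.004 and 0.006 m and angle between puck's own z axis and vertical below 0.1 rad and x of eye in the frame of puck above 0 m and y of eye in the frame of puck between -0.018 and 0.018 m), for 0.3 s.
2. the sync button is pressed fully down (value of joint sync above 0.0045 m), for 0.05 s.
At the end, for the whole second after the job is handed in: Each baton present rests in a bay, heavy end at the lip (middle within 12 mm of the seat point, within 9 degrees of the slope); puck upright on the tray within 12 mm of the ring's centre, window facing the eye within about 15 degrees; button pressed 4.5 mm or more after that, and up again (all of step 1 and value of joint sync below 0.002 m); the robot touches nothing.
It fails at once if the bell shifted more than 50 mm or tipped over (distance of bell from where it was at the start of the episode above 0.05 m or angle between bell's own z axis and vertical above 0.5 rad).
It fails at once if the glass bowl or lotion dispenser shifted more than 50 mm or tipped over (distance of any of bowl, lotion from where it was at the start of the episode above 0.05 m or angle between any of bowl, lotion's own z axis and vertical above 0.5 rad).
It fails at once if the game controller or remote control shifted more than 50 mm or tipped over (distance of any of gamepad, remote from where it was at the start of the episode above 0.05 m or angle between any of gamepad, remote's own z axis and vertical above 0.5 rad).
It fails at once if the mug shifted more than 50 mm or tipped over (distance of mug from where it was at the start of the episode above 0.05 m or angle between mug's own z axis and vertical above 0.5 rad).
Of baton_red, baton_yellow, baton_green, baton_blue, baton_black only 4 to 5 are there at a start; the rules pass over those that are not, and their reading is None.
At some moment in a run one of baton_red, baton_yellow, baton_green, baton_blue, baton_black, puck may be knocked a few centimetres aside while the robot is not near it.
Once in a run the grip may slacken for a moment while it holds something.
It also fails if it takes over 210 s, if anything falls off the work surface, if the arm or the gripper's body presses on something with over 40 N, if the wrist force passes 120 N, or if a joint passes its speed limit or range.

ROBOT

A 6-joint arm with a two-finger parallel gripper is mounted at the origin on the work surface. World frame = base frame: x ahead of the robot, y to its left, z up, the work surface at z = 0. Lengths are in m, angles in rad, forces in N, time in s.
With the tool pointing down it reaches from about 0.425 to 0.95 m from the base axis. Payload 3.5 kg.
Tool frame: the origin (TCP) lies midway between the tips of the shut fingers; the grasp point (between the pads) lies 19 mm behind it; z points along the fingers, y is the line along which they close (so a half turn about z gives the same grasp; the last joint's range is limited). The gripper opens to 85 mm and grips with 20 to 120 N. Pads are 22 mm wide; open, the fingers measure 114 mm over their backs; the gripper's body (76 mm by 85 mm) begins 54 mm behind the grasp point. The pads swing forward as they close: fully open they stand 13 mm farther back than shut.
Start: joints at [1.153, 0.286, 1.577, -0, 1.279, -0.15], TCP at [0.179, 0.651, 0.231] pointing down, gripper open.
Joint ranges: [-2.77, 2.77], [-0.9, 2.22], [0.21, 2.48], [-1.53, 4.67], [0.24, 2.81], [-2.84, 2.84]. Speed limits (rad/s): [2.79, 2.79, 3.14, 3.14, 3.14, 3.14].

INTERFACE

Orientations are given as a unit quaternion [x, y, z, w].
In Python, from plant import ctrl, cams, order gives the robot as it stands.
- The arm moves only by the tool move_arm, never from a script. Its argument "plan" is one flat list of numbers, 7 for each row, row after row: the shift along the world's x, y, z in mm, then the turn, a rotation vector about the world's x, y, z in degrees, then the finger opening in mm, from 0 to 85.4. A call has 1 to 12 rows; each row shifts and turns the commanded pose from where the row before left it; what a row does not reach is not made up. A row lasts 1/10 s, in which the tool goes at most 50 mm and 8.59 degrees, less where a joint would pass 70% of its speed; a pose out of reach is approached as far as the arm can. A call is refused whole if a number of a shift passes 50 or a number of a turn 8.59, either way. A call with a gripper value outside its range is refused whole. The fingers move at their own pace and stop on an object; "newtons" is the grip in N (left out, the last holds). Time passes only in rows, so rows that do not move let the fingers close. It gives the time, the measured TCP pose, the force, the opening and the grip force at its end, in the units of the state.
- ctrl.get_state(): the state, without advancing time (a new reading comes with each control period).
- cams.read_camera(name): name is "scene" or "top"; returns a dict with "color" (420x560x3 uint8, red, green, blue), "fov_y" (degrees; the focal length in pixels is half the picture's height over the tangent of half this angle, whatever the lens; pixels are square), "cx", "cy" (the principal point, pixels), "k1" (the pictures are not rectified: a ray, as slopes to the right and down, at radius r is drawn at 1 + k1 r^2 times it, then the intrinsics apply), "origin" and "orientation" of the camera in the world. Camera axes: x right, y up, looking along -z (the intrinsics and any distortion apply to the point x, -y, -z); pixel columns grow to the right and rows downward; lengths in m; the calibration is good to about 2 mm. A picture is of the moment at which its call begins. There is no depth.
- order.sign_off(): hands the job in; it is judged then, once.
The state is a dict: "time": time; "qpos": joint angles; "dq": joint speeds; "joint_efforts": joint torques, N m; "eef_pos": TCP position; "tcp_rot": TCP orientation; "contact_force": force on the tool from outside, world axes, zero at the start; "wrist_torque": the same for the moment, N m; "opening": opening from 0.0 (shut) to 1.0 (fully open); "finger_force": force on a finger pad.
Only numpy, scipy, OpenCV 4.12 (cv2) and the standard library are available. Lean on these libraries where they do the work, as an engineer would, in place of code of your own. Each camera call takes 0.05 s, during which the arm holds its last target. There are 200 camera calls.

## Working session

There is one attempt and no reset: what is moved stays moved. The work goes in short steps, Python scripts to look and compute and a tool call to move; the robot and the scene stay as the last step left them, time stands still between calls to the robot, and variables do not carry over. Pictures are saved under pics/ and viewed, at most 14 in all, crops included, and the job is handed in when it is done.

Besides the shell and the picture viewer there is one more tool, called after "Call:" by a JSON object that holds its "api" and its "payload". move_arm: Moves the arm, as the interface text tells. Its arguments: {"type":"object","properties":{"plan":{"type":"array","items":{"type":"number"}},"newtons":{"type":"number"}},"required":["plan"]}

```bash
ls; mkdir -p pics
cat > h.py <<'E'
import numpy as np, cv2
from scipy.spatial.transform import Rotation as R
from plant import ctrl, cams, order
def K(c):
    h,w=c["color"].shape[:2]; f=h/2/np.tan(np.radians(c["fov_y"])/2); return f
def ray(c,u,v):
    f=K(c); x=(u-c["cx"])/f; y=(v-c["cy"])/f
    rd=np.hypot(x,y); r=rd
    for _ in range(20): r=rd/(1+c["k1"]*r*r)
    s=r/rd if rd>0 else 1
    return np.array(c["origin"]), R.from_quat(c["orientation"]).apply([x*s,-y*s,-1])
def at(c,u,v,z):
    o,d=ray(c,u,v); return o+d*(z-o[2])/d[2]
def pix(c,p):
    q=R.from_quat(c["orientation"]).inv().apply(np.array(p)-c["origin"]); x,y=q[0]/-q[2],-q[1]/-q[2]
    k=1+c["k1"]*(x*x+y*y); f=K(c); return np.array([c["cx"]+f*x*k,c["cy"]+f*y*k])
def save(c,n): cv2.imwrite("pics/"+n,c["color"][:,:,::-1])
E
python3 - <<'E'
from h import *
for n in("scene","top"):
    c=cams.read_camera(n); save(c,n+"0.png"); np.save(n+"0.npy",c,allow_pickle=True); print({k:v for k,v in c.items() if k!="color"})
print(ctrl.get_state())
E
```

```text
pics
{'fov_y': 46.36668534064856, 'cx': 279.17570100819347, 'cy': 215.41315999914949, 'k1': -0.011804803273112374, 'origin': array([1.62323857, 0.28438481, 1.44502647]), 'orientation': array([0.22289249, 0.27002538, 0.70598256, 0.61562477])}
{'fov_y': 57.38270870665458, 'cx': 280.9776682739088, 'cy': 205.93222337684657, 'k1': 0.022601398763417473, 'origin': array([0.29605074, 0.05929044, 1.33905487]), 'orientation': array([-0.05543518,  0.03700636,  0.71178288, -0.69923001])}
{'time': 0.1, 'qpos': array([ 1.15303569e+00,  2.87099682e-01,  1.57800785e+00,  6.74147755e-07,
        1.27859434e+00, -1.49982870e-01]), 'dq': array([ 0.00012539, -0.00157008, -0.00218115,  0.00020053, -0.00018629,
        0.00043088]), 'joint_efforts': array([-1.79578510e-04, -4.07301164e+01, -2.93697435e+01, -1.96848518e-04,
        3.43443025e-03, -2.47999407e-05]), 'eef_pos': array([0.17831894, 0.65041674, 0.23008274]), 'tcp_rot': array([ 1.33489242e-01,  9.91049701e-01, -1.01230805e-03, -2.95677935e-04]), 'contact_force': array([-0.0596704 ,  0.19914036,  0.09380038]), 'wrist_torque': array([-0.0112783 , -0.00351406,  0.00182537]), 'finger_force': 0.0, 'opening': 0.9987945613555468}
```

View pics/scene0.png

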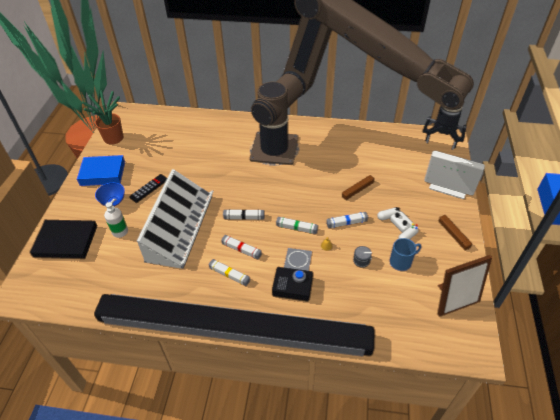

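View pics/top0.png

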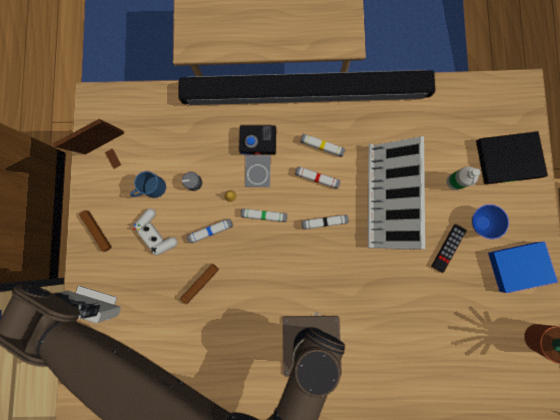

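```bash
cat > m1.py <<'E'
from h import *
c=np.load("top0.npy",allow_pickle=True).item(); im=c["color"]
a=cv2.resize(im[120:265,360:440],None,fx=4,fy=4,interpolation=cv2.INTER_CUBIC)
b=cv2.resize(im[115:245,120:355],None,fx=3.2,fy=3.2,interpolation=cv2.INTER_CUBIC)
cv2.imwrite("pics/rack.png",a[:,:,::-1]); cv2.imwrite("pics/mid.png",b[:,:,::-1])
hsv=cv2.cvtColor(im,cv2.COLOR_RGB2HSV)
# baton blobs: low-sat bright or band; approximate boxes
for n,(u,v) in dict(yellow=(322,145),red=(318,178),green=(264,215),blue=(210,231),black=(325,222)).items():
    x0,y0=u-32,v-22; p=hsv[y0:v+22,x0:u+32]
    h,s,vv=p[...,0].astype(int),p[...,1],p[...,2]
    wood=(h>8)&(h<20)&(s>70)&(s<200)&(vv>90) if n!="x" else 0
    m=(~wood).astype(np.uint8)
    m=cv2.morphologyEx(m,cv2.MORPH_OPEN,np.ones((3,3)))
    k,l,st,ce=cv2.connectedComponentsWithStats(m)
    i=1+np.argmax(st[1:,4]); pts=np.argwhere(l==i)[:,::-1].astype(np.float32)
    r=cv2.minAreaRect(pts); ctr=np.array(r[0])+[x0,y0]
    q=cv2.boxPoints(r); e=sorted([(np.linalg.norm(q[j]-q[(j+1)%4]),j) for j in range(4)])
    A=(q[e[0][1]]+q[(e[0][1]+1)%4])/2+[x0,y0];B=(q[e[1][1]]+q[(e[1][1]+1)%4])/2+[x0,y0]
    P,Q=at(c,*A,.02),at(c,*B,.02); d=Q-P
    print(n,ctr.round(1),np.round(r[1],1),"world",at(c,*ctr,.02).round(3),"len",np.linalg.norm(d).round(3),"yaw",np.degrees(np.arctan2(d[1],d[0])).round(1))
E
python3 m1.py
```

```text
yellow [322.4 144.8] [44.9 10.1] world [ 0.685 -0.057  0.02 ] len 0.158 yaw -110.4
red [317.3 177.1] [45.5  9.5] world [ 0.569 -0.036  0.02 ] len 0.159 yaw 69.9
green [263.5 214.6] [45.8  9.4] world [0.441 0.153 0.02 ] len 0.159 yaw -97.4
blue [209.3 230.4] [ 9.8 46.6] world [0.39  0.341 0.02 ] len 0.16 yaw 110.9
black [324.8 221.4] [ 9.2 46.7] world [ 0.413 -0.057  0.02 ] len 0.16 yaw -82.9
```

View pics/rack.png

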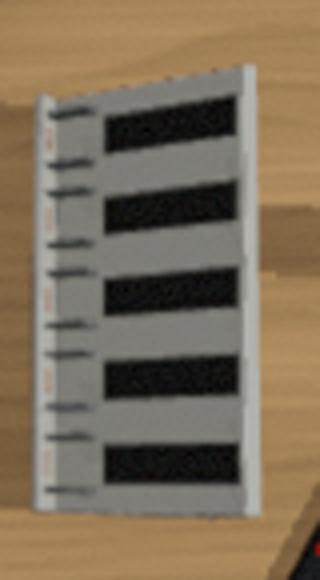

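View pics/mid.png

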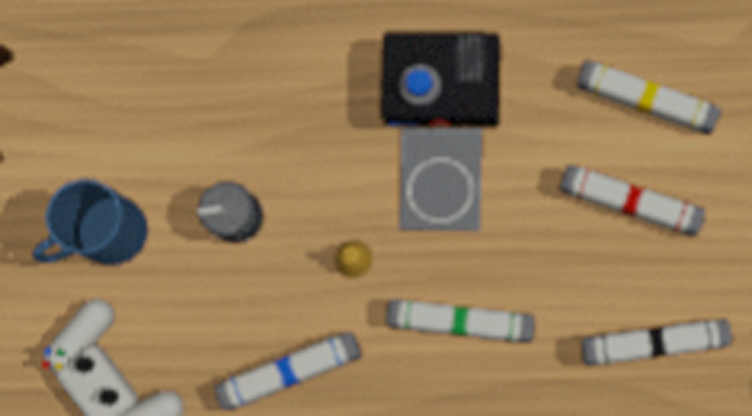

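```bash
cat > m2.py <<'E'
from h import *
c=np.load("top0.npy",allow_pickle=True).item()
s=np.load("scene0.npy",allow_pickle=True).item()
r=lambda x,y:(360+x/4-.375,120+y/4-.375); m=lambda x,y:(120+x/3.2-.34,115+y/3.2-.34)
ch=[137.5,217.5,298.5,380.5,463.5]
C=[at(c,*r(71,y),.049) for y in ch]; print("cheeks z.049"); print(np.round(C,4))
B=[at(c,*r(172,y),.022+.643*.09) for y in (124,207,291,376,464)]; print("panels");print(np.round(B,4))
L=[at(c,*r(38,95),.040),at(c,*r(35,510),.040)];print("lip",np.round(L,4))
T=[at(c,*r(246,68),.128),at(c,*r(246,515),.128)];print("topedge",np.round(T,4))
for n,p,z in [("ring",(440,189),.004),("eye",(440,124),.026),("btn",(419,82),.05),("hubL",(382,36),.046),("hubR",(499,36),.046),("hubBL",(382,124),.046),("hubBR",(499,126),.046),("trL",(400,229),.004),("trR",(480,230),.004),("puck",(230,209),.05),("line",(198,212),.05),("bell",(352,258),.03)]:
    print(n,at(c,*m(*p),z).round(4))
for n,(u,v) in dict(ring=(298,260),puck=(362,252)).items(): print("scene",n,at(s,u,v,.004 if n=="ring" else .05).round(3))
# wrist solutions
def sol(tz,ty,j1,fp):
    ty=np.array(ty,float);tz=np.array(tz,float);M=np.c_[np.cross(ty,tz),ty,tz]
    W=(R.from_euler("ZY",[j1,fp]).inv()*R.from_matrix(M))
    e=W.as_euler("ZYZ"); return e
print("start",sol([0,0,-1],[.264,.964,0],1.153,1.863).round(2))
for j1 in(-.3,-.45,-.6):
  for ty in((1,0,0),(-1,0,0)):
    e=sol([0,-.643,-.766],ty,j1,1.95); print(j1,ty,e.round(2), (e+[np.pi,0,np.pi])*[1,-1,1])
E
python3 m2.py
```

```text
cheeks z.049
[[ 0.6389 -0.2413  0.049 ]
 [ 0.5692 -0.238   0.049 ]
 [ 0.4995 -0.2347  0.049 ]
 [ 0.43   -0.2313  0.049 ]
 [ 0.3605 -0.2279  0.049 ]]
panels
[[ 0.6402 -0.318   0.0799]
 [ 0.5696 -0.3141  0.0799]
 [ 0.4992 -0.3102  0.0799]
 [ 0.4289 -0.3062  0.0799]
 [ 0.3573 -0.3021  0.0799]]
lip [[ 0.6797 -0.2169  0.04  ]
 [ 0.3227 -0.1982  0.04  ]]
topedge [[ 0.6717 -0.3648  0.128 ]
 [ 0.3146 -0.3425  0.128 ]]
ring [0.5892 0.1756 0.004 ]
eye [0.6573 0.1731 0.026 ]
btn [0.6979 0.1934 0.05  ]
hubL [0.752  0.2341 0.046 ]
hubR [0.7488 0.106  0.046 ]
hubBL [0.6532 0.2343 0.046 ]
hubBR [0.6481 0.1074 0.046 ]
trL [0.545  0.2203 0.004 ]
trR [0.542  0.1317 0.004 ]
puck [0.562  0.3977 0.05  ]
line [0.5594 0.4321 0.05  ]
bell [0.5093 0.2694 0.03  ]
scene ring [0.59  0.178 0.004]
scene puck [0.559 0.401 0.05 ]
start [0.   1.28 1.42]
-0.3 (1, 0, 0) [-0.76  1.09  1.6 ] [ 2.37766448 -1.09276529  4.74363199]
-0.3 (-1, 0, 0) [-0.76  1.09 -1.54] [ 2.37766448 -1.09276529  1.60203934]
-0.45 (1, 0, 0) [-0.76  1.    1.49] [ 2.38067276 -0.99641331  4.62714201]
-0.45 (-1, 0, 0) [-0.76  1.   -1.66] [ 2.38067276 -0.99641331  1.48554936]
-0.6 (1, 0, 0) [-0.74  0.9   1.36] [ 2.39813547 -0.90107472  4.50197738]
-0.6 (-1, 0, 0) [-0.74  0.9  -1.78] [ 2.39813547 -0.90107472  1.36038473]
```

Batons to take: red (317,177), yellow (322,145), green (263,215), blue (209,230), black (325,221) in the top picture. Look-alikes rejected: brown bars (199,283), (95,230). The crops show coloured bands on all five, the puck line pointing to +y, the rack lip toward +y.

Call:
{"api": "move_arm", "payload": {"plan": [24, -43, -7, 0, 0, -6, 70, 24, -43, -7, 0, 0, -6, 70, 24, -43, -7, 0, 0, -6, 70, 24, -43, -7, 0, 0, -6, 70, 24, -43, -7, 0, 0, -6, 70, 24, -43, -7, 0, 0, -6, 70, 24, -43, -7, 0, 0, -6, 70, 24, -43, -7, 0, 0, -6, 70, 24, -43, -7, 0, 0, -6, 70, 24, -43, -7, 0, 0, -6, 70, 24, -43, -7, 0, 0, -6, 70, 24, -43, -7, 0, 0, -6, 70], "newtons": 100}}

```text
time: 1.3
eef_pos: [0.4669, 0.133, 0.1469]
tcp_rot: [0.692, 0.722, 0.0, -0.0]
contact_force: [0.7, 0.7, 0.0]
opening: 0.821
finger_force: 0.0
```

Call:
{"api": "move_arm", "payload": {"plan": [25, -43, -7, 0, 0, -6, 70, 25, -43, -7, 0, 0, -6, 70, 25, -43, -7, 0, 0, -6, 70, 25, -43, -7, 0, 0, -5, 70, 0, 0, 0, 0, 0, 0, 70, 0, 0, 0, 0, 0, 0, 70]}}

```text
time: 1.9
eef_pos: [0.5658, -0.0372, 0.1185]
tcp_rot: [0.821, 0.57, -0.001, -0.001]
contact_force: [0.3, 1.4, 0.7]
opening: 0.824
finger_force: 0.0
```

Call:
{"api": "move_arm", "payload": {"plan": [1, 0, -40, 0, 0, 0, 70, 1, 0, -40, 0, 0, 0, 70, 1, 0, -20, 0, 0, 0, 70, 0, 1, -14, 0, 0, 0, 70, 0, 0, 0, 0, 0, 0, 70, 0, 0, 0, 0, 0, 0, 10, 0, 0, 0, 0, 0, 0, 10, 0, 0, 0, 0, 0, 0, 10, 0, 0, 0, 0, 0, 0, 10, 0, 0, 0, 0, 0, 0, 10]}}

```text
time: 2.9
eef_pos: [0.5707, -0.0355, 0.0076]
tcp_rot: [0.821, 0.571, 0.001, 0.001]
contact_force: [-0.7, 1.3, 5.1]
opening: 0.332
finger_force: 99.9
```

```bash
cat > st.py <<'E'
from h import *
s=ctrl.get_state(); r=R.from_quat(s["tcp_rot"])
print("t",round(s["time"],2),"pos",s["eef_pos"].round(4),"F",s["contact_force"].round(2),"T",s["wrist_torque"].round(3),"op",round(s["opening"]*85.4,1),"ff",round(s["finger_force"],1)); print("q",s["qpos"].round(3),"ty",r.apply([0,1,0]).round(3),"tz",r.apply([0,0,1]).round(3))
open("log.txt","a").write(repr([list(s["qpos"]),list(s["eef_pos"]),list(s["tcp_rot"])])+"\n")
E
python3 st.py
```

```text
t 2.9 pos [ 0.5707 -0.0355  0.0076] F [-0.66  1.29  5.14] T [0.137 0.199 0.081] op 28.3 ff 99.9
q [-0.24   0.349  1.958  0.     0.831  0.115] ty [ 0.938 -0.347  0.003] tz [ 0.003 -0.001 -1.   ]
```

Call:
{"api": "move_arm", "payload": {"plan": [0, 0, 20, 0, 0, 0, 10, 0, 0, 30, 0, 0, 0, 10, 0, 0, 0, 0, 0, 0, 10, 0, 0, 0, 0, 0, 0, 10, 0, 0, 0, 0, 0, 0, 10]}}

```text
time: 3.4
eef_pos: [0.5678, -0.035, 0.0538]
tcp_rot: [0.821, 0.571, -0.001, -0.001]
contact_force: [0.5, 0.5, -1.9]
opening: 0.325
finger_force: 99.1
```

```bash
python3 st.py
```

```text
t 3.4 pos [ 0.5678 -0.035   0.0538] F [ 0.54  0.48 -1.87] T [-0.048  0.033  0.044] op 27.8 ff 99.1
q [-0.24   0.27   1.953 -0.     0.921  0.115] ty [ 0.938 -0.348 -0.003] tz [-0.003  0.001 -1.   ]
```

Call:
{"api": "move_arm", "payload": {"plan": [0, 0, 30, 0, 0, 6, 10, 0, 0, 30, 0, 0, 6, 10, 0, 0, 30, 0, 0, 5, 10, 0, 0, 0, 0, 0, 0, 10, 0, 0, 0, 0, 0, 0, 10, 0, 0, 0, 0, 0, 0, 10, 0, 0, 0, 0, 0, 0, 10]}}

```text
time: 4.1
eef_pos: [0.5676, -0.0349, 0.1427]
tcp_rot: [0.728, 0.686, -0.001, -0.002]
contact_force: [-0.0, -0.3, -2.4]
opening: 0.328
finger_force: 99.3
```

```bash
python3 st.py
```

```text
t 4.1 pos [ 0.5676 -0.0349  0.1427] F [-0.04 -0.32 -2.36] T [-0.048 -0.002  0.003] op 28.0 ff 99.3
q [-0.24   0.147  1.912 -0.     1.088 -0.181] ty [ 0.998 -0.059 -0.005] tz [-0.005  0.001 -1.   ]
```

Call:
{"api": "move_arm", "payload": {"plan": [0, 0, 0, 0, 0, 0, 10]}}

```text
time: 4.2
eef_pos: [0.5682, -0.0351, 0.1436]
tcp_rot: [0.728, 0.686, -0.001, -0.001]
contact_force: [0.5, -0.2, -1.8]
opening: 0.33
finger_force: 99.3
```

```bash
python3 st.py
```

```text
t 4.2 pos [ 0.5682 -0.0351  0.1436] F [ 0.51 -0.2  -1.75] T [-0.096 -0.006  0.066] op 28.1 ff 99.3
q [-0.24   0.146  1.911  0.     1.088 -0.181] ty [ 0.998 -0.059 -0.003] tz [-0.003  0.001 -1.   ]
```

Call:
{"api": "move_arm", "payload": {"plan": [12, -36, 4, -6.65, 0.36, 0, 10, 12, -36, 4, -6.65, 0.36, 0, 10, 12, -36, 4, -6.65, 0.36, 0, 10, 12, -36, 4, -6.65, 0.36, 0, 10, 12, -36, 4, -6.65, 0.36, 0, 10, 11, -36, 4, -6.65, 0.36, 0, 10, 0, 0, 0, 0, 0, 0, 10, 0, 0, 0, 0, 0, 0, 10]}}

```text
time: 5.0
eef_pos: [0.6395, -0.251, 0.1676]
tcp_rot: [0.684, 0.645, -0.247, 0.234]
contact_force: [-0.8, 1.1, -1.6]
opening: 0.326
finger_force: 99.3
```

```bash
python3 st.py
```

```text
t 5.0 pos [ 0.6395 -0.251   0.1676] F [-0.82  1.12 -1.64] T [ 0.46  -0.044  0.018] op 27.9 ff 99.3
q [-0.295  0.361  1.716 -0.804  1.043  0.179] ty [ 0.998 -0.059  0.001] tz [-0.037 -0.639 -0.768]
```

```bash
cat > kin.py <<'E'
from h import *
from scipy.optimize import least_squares
D=[eval(l) for l in open("log.txt")]
def fk(p,q):
    off,h,L1,L2,d=p
    w=R.from_euler("z",q[0]).apply([L1*np.sin(q[1])+L2*np.sin(q[1]+q[2]),off,h+L1*np.cos(q[1])+L2*np.cos(q[1]+q[2])])
    return w
def full(p,q):
    M=R.from_euler("ZYZYZ",[q[0],q[1]+q[2],q[3],q[4],q[5]+np.pi/2])
    return fk(p,q)+p[4]*M.apply([0,0,1]),M
s0=([1.153,.286,1.577,0,1.279,-.15],[.179,.651,.231])
def e(p): return np.r_[tuple(full(p,q)[0]-x for q,x,_ in D)+(full(p,s0[0])[0]-s0[1],)]
f=least_squares(e,[.1,.15,.4,.4,.2]); P=f.x; print("P",P.round(4),"rms",np.sqrt(np.mean(f.fun**2)).round(5))
for q,x,t in D[-1:]: print("rot err",np.degrees((full(P,q)[1].inv()*R.from_quat(t)).magnitude()).round(2))
lim=np.array([[-2.77,2.77],[-.9,2.22],[.21,2.48],[-1.53,4.67],[.24,2.81],[-2.84,2.84]])
def ik(x,tz,ty,q0=(-.3,.3,1.8,-.8,1,.1)):
    M=R.from_matrix(np.c_[np.cross(ty,tz),ty,tz])
    def g(q):
        a,m=full(P,q); return np.r_[(a-x)*5,(m.inv()*M).as_rotvec()]
    r=least_squares(g,np.clip(q0,lim[:,0]+.01,lim[:,1]-.01),bounds=(lim[:,0],lim[:,1])); return r.x,np.abs(r.fun).max()
if __name__=="__main__":
    ty=np.array([.9985,-.054,0])
    for i,sx in enumerate([.637,.5671,.4972,.4273,.3574]):
        sy=-.2867+i*.0038
        for th in(40,30,20):
            n=np.array([.054*np.sin(np.radians(th)),.9985*np.sin(np.radians(th)),np.cos(np.radians(th))])
            for up in(0,.06):
                q,er=ik(np.array([sx,sy,.085])-.0074*n+up*n,-n,ty); print(i,th,up,q.round(2),er.round(4))
E
python3 kin.py
```

```text
Traceback (most recent call last):
  File "kin.py", line 13, in <module>
    f=least_squares(e,[.1,.15,.4,.4,.2]); P=f.x; print("P",P.round(4),"rms",np.sqrt(np.mean(f.fun**2)).round(5))
  File "kin.py", line 12, in e
    def e(p): return np.r_[tuple(full(p,q)[0]-x for q,x,_ in D)+(full(p,s0[0])[0]-s0[1],)]
                           ~~~~~^^^^^^^^^^^^^^^^^^^^^^^^^^^^^^^
  File "kin.py", line 12, in <genexpr>
    def e(p): return np.r_[tuple(full(p,q)[0]-x for q,x,_ in D)+(full(p,s0[0])[0]-s0[1],)]
                                 ~~~~^^^^^
  File "kin.py", line 9, in full
    M=R.from_euler("ZYZYZ",[q[0],q[1]+q[2],q[3],q[4],q[5]+np.pi/2])
  File "scipy/spatial/transform/_rotation.pyx", line 1413, in scipy.spatial.transform._rotation.Rotation.from_euler
ValueError: Expected axis specification to be a non-empty string of upto 3 characters, got ZYZYZ
```

Call:
{"api": "move_arm", "payload": {"plan": [-1, -8, -14, 0, 0, 0, 10, 0, -8, -14, 0, 0, 0, 10, 0, -8, -14, 0, 0, 0, 10, 0, 0, 0, 0, 0, 0, 10]}}

```text
time: 5.4
eef_pos: [0.6367, -0.2757, 0.1231]
tcp_rot: [0.684, 0.645, -0.249, 0.232]
contact_force: [-0.0, -0.3, -2.4]
opening: 0.333
finger_force: 99.4
```

```bash
sed -i 's/M=R.from_euler("ZYZYZ".*/M=R.from_euler("ZYZ",[q[0],q[1]+q[2],q[3]])*R.from_euler("YZ",[q[4],q[5]+np.pi\/2])/' kin.py; python3 kin.py
```

```text
P [0.1009 0.2332 0.4283 0.5652 0.2495] rms 0.0018
rot err 0.0
0 40 0 [-0.35  0.49  1.73 -0.89  0.91  0.27] 0.0
0 40 0.06 [-0.3   0.42  1.73 -0.84  0.99  0.24] 0.0
0 30 0 [-0.4   0.46  1.71 -0.65  0.88  0.05] 0.0
0 30 0.06 [-0.36  0.39  1.71 -0.62  0.97  0.03] 0.0
0 20 0 [-0.46  0.46  1.68 -0.41  0.9  -0.16] 0.0
0 20 0.06 [-0.43  0.38  1.67 -0.39  0.99 -0.18] 0.0
1 40 0 [-0.39  0.35  1.92 -0.93  0.86  0.3 ] 0.0
1 40 0.06 [-0.33  0.27  1.92 -0.87  0.94  0.26] 0.0
1 30 0 [-0.45  0.33  1.89 -0.68  0.83  0.06] 0.0
1 30 0.06 [-0.4   0.25  1.89 -0.63  0.92  0.03] 0.0
1 20 0 [-0.5   0.32  1.86 -0.42  0.84 -0.18] 0.0
1 20 0.06 [-0.47  0.24  1.85 -0.4   0.94 -0.2 ] 0.0
2 40 0 [-0.44  0.22  2.09 -0.97  0.81  0.31] 0.0
2 40 0.06 [-0.36  0.13  2.09 -0.89  0.9   0.26] 0.0
2 30 0 [-0.5   0.19  2.07 -0.7   0.77  0.04] 0.0
2 30 0.06 [-0.44  0.1   2.06 -0.64  0.88  0.  ] 0.0
2 20 0 [-0.56  0.19  2.03 -0.43  0.79 -0.22] 0.0
2 20 0.06 [-0.53  0.09  2.02 -0.4   0.91 -0.25] 0.0
3 40 0 [-0.49  0.07  2.26 -1.01  0.76  0.31] 0.0
3 40 0.06 [-0.41 -0.03  2.26 -0.91  0.87  0.24] 0.0
3 30 0 [-0.56  0.04  2.23 -0.72  0.73  0.  ] 0.0
3 30 0.06 [-0.5  -0.07  2.23 -0.64  0.85 -0.05] 0.0
3 20 0 [-0.63  0.04  2.2  -0.43  0.76 -0.29] 0.0
3 20 0.06 [-0.6  -0.07  2.18 -0.39  0.88 -0.32] 0.0
4 40 0 [-0.57 -0.09  2.42 -1.03  0.71  0.26] 0.0
4 40 0.06 [-0.48 -0.22  2.42 -0.91  0.84  0.17] 0.0
4 30 0 [-0.65 -0.12  2.39 -0.71  0.69 -0.08] 0.0
4 30 0.06 [-0.58 -0.25  2.38 -0.63  0.83 -0.14] 0.0
4 20 0 [-0.73 -0.12  2.35 -0.41  0.73 -0.39] 0.0
4 20 0.06 [-0.69 -0.24  2.33 -0.37  0.87 -0.42] 0.0
```

Call:
{"api": "move_arm", "payload": {"plan": [0, -9, -11, 0, 0, 0, 10, 0, -9, -11, 0, 0, 0, 10, 0, -8, -9, 0, 0, 0, 10, 0, 0, 0, 0, 0, 0, 10, 0, 4, -3.3, 0, 0, 0, 10, 0, 4, -3.3, 0, 0, 0, 10, 0, 4, -3.3, 0, 0, 0, 10, 0, 2, -1.7, 0, 0, 0, 10, 0, 0, 0, 0, 0, 0, 10]}}

```text
time: 6.3
eef_pos: [0.6391, -0.2864, 0.0845]
tcp_rot: [0.683, 0.645, -0.248, 0.235]
contact_force: [0.5, -0.2, -1.7]
opening: 0.329
finger_force: 99.4
```

```bash
python3 st.py
```

```text
t 6.3 pos [ 0.6391 -0.2864  0.0845] F [ 0.49 -0.2  -1.67] T [ 0.504 -0.005  0.018] op 28.1 ff 99.4
q [-0.346  0.48   1.729 -0.883  0.92   0.264] ty [ 0.998 -0.056  0.002] tz [-0.035 -0.641 -0.767]
```

Call:
{"api": "move_arm", "payload": {"plan": [-2, -3, -4, 0, 0, 0, 10, 0, -1, -1, 0, 0, 0, 10, 0, 1.5, -1.3, 0, 0, 0, 10, 0, 1.5, -1.3, 0, 0, 0, 10, 0, 0, 0, 0, 0, 0, 10]}}

```text
time: 6.8
eef_pos: [0.6377, -0.2892, 0.0786]
tcp_rot: [0.683, 0.645, -0.248, 0.237]
contact_force: [-0.4, -0.8, 2.9]
opening: 0.328
finger_force: 99.6
```

```bash
python3 st.py; python3 -c "
from h import *
for n in('scene','top'):
  c=cams.read_camera(n); p=pix(c,[.63,-.28,.1]).astype(int); print(n,p); save(c,n+'1f.png'); a=c['color'][max(0,p[1]-45):p[1]+45,p[0]-50:p[0]+50]; cv2.imwrite('pics/'+n+'1.png',cv2.resize(a,None,fx=4,fy=4,interpolation=2)[:,:,::-1])
a=np.hstack([cv2.imread('pics/scene1.png'),cv2.imread('pics/top1.png')]); cv2.imwrite('pics/p1.png',a)"
```

```text
t 6.8 pos [ 0.6377 -0.2892  0.0786] F [-0.36 -0.75  2.87] T [-0.064  0.046 -0.035] op 28.0 ff 99.6
q [-0.351  0.487  1.732 -0.893  0.911  0.275] ty [ 0.998 -0.057  0.004] tz [-0.034 -0.643 -0.765]
scene [167 239]
top [392 152]
```

View pics/p1.png

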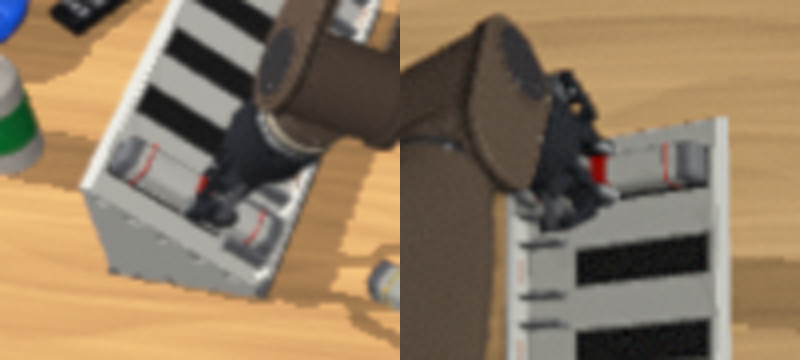

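Call:
{"api": "move_arm", "payload": {"plan": [0, 1, -1, 0, 0, 0, 10, 0, 0, 0, 0, 0, 0, 55, 0, 0, 0, 0, 0, 0, 55, 0, 0, 0, 0, 0, 0, 55, 1, 16, 19, 0, 0, 0, 55, 1, 16, 19, 0, 0, 0, 55, 1, 16, 19, 0, 0, 0, 55, 1, 16, 19, 0, 0, 0, 55, 8, 30, 0, 8, -0.4, 0, 70, 8, 30, 0, 8, -0.4, 0, 70, 8, 30, 0, 8, -0.4, 0, 70, 8, 30, -10, 8, -0.4, 0, 70]}}

```text
time: 8.1
eef_pos: [0.6749, -0.1015, 0.1446]
tcp_rot: [0.725, 0.685, -0.047, 0.047]
contact_force: [0.1, 0.2, 0.6]
opening: 0.819
finger_force: 0.0
```

Call:
{"api": "move_arm", "payload": {"plan": [8, 30, -15, 7.9, -0.4, 0, 70, 4, 18, -15, 0, 0, -5.8, 70, 0, 0, -10, 0, 0, -5.8, 70, 0, 0, 0, 0, 0, -5.8, 70, 0, 0, 0, 0, 0, 0, 70]}}

```text
time: 8.6
eef_pos: [0.6844, -0.0545, 0.1007]
tcp_rot: [0.822, 0.569, -0.001, -0.002]
contact_force: [0.1, 0.0, 0.2]
opening: 0.822
finger_force: 0.0
```

```bash
python3 st.py
cat > look.py <<'E'
from h import *
import sys
# measure baton bands centroid + whole-baton ends in top view near expected points
c=cams.read_camera("top"); im=c["color"]; save(c,"top_%s.png"%sys.argv[1])
hsv=cv2.cvtColor(im,cv2.COLOR_RGB2HSV)
for n,x,y in [("yellow",.685,-.057),("red",.569,-.036),("green",.441,.153),("blue",.39,.341),("black",.413,-.057)]:
    u,v=pix(c,[x,y,.02]).round().astype(int); x0,y0=u-32,v-24; p=hsv[y0:v+24,x0:u+32]
    h,s,vv=p[...,0].astype(int),p[...,1],p[...,2]
    m=((s<60)&(vv>120)).astype(np.uint8); m=cv2.morphologyEx(m,cv2.MORPH_CLOSE,np.ones((9,9)))
    k,l,st,ce=cv2.connectedComponentsWithStats(m); 
    if k<2: print(n,"none"); continue
    i=1+np.argmax(st[1:,4]); r=cv2.minAreaRect(np.argwhere(l==i)[:,::-1].astype(np.float32))
    q=cv2.boxPoints(r); k=0 if np.linalg.norm(q[0]-q[1])>np.linalg.norm(q[1]-q[2]) else 1
    d=at(c,*(q[k]+[x0,y0]),.02)-at(c,*(q[k+1]+[x0,y0]),.02)
    print(n,at(c,*(np.array(r[0])+[x0,y0]),.025)[:2].round(3),"yaw",(np.degrees(np.arctan2(d[1],d[0]))%180).round(1),"len",np.linalg.norm(d).round(3))
# puck: dark blob near
u,v=pix(c,[.562,.398,.05]).round().astype(int); p=hsv[v-30:v+30,u-30:u+30]
E
python3 look.py 2
```

```text
t 8.6 pos [ 0.6844 -0.0545  0.1007] F [0.09 0.03 0.15] T [-0.015 -0.009 -0.01 ] op 70.2 ff 0.0
q [-2.270e-01  4.370e-01  1.633e+00  1.000e-03  1.077e+00  1.330e-01] ty [ 0.936 -0.353 -0.005] tz [-0.005  0.002 -1.   ]
yellow none
red none
green [0.44  0.155] yaw 82.5 len 0.141
blue [0.39  0.339] yaw 110.9 len 0.152
black [ 0.418 -0.118] yaw 88.9 len 0.038
```

```bash
python3 -c "
from h import *
s=cams.read_camera('scene')['color'][150:300,120:300]; t=cv2.imread('pics/top_2.png')[120:265,160:440,::-1]
a=cv2.resize(s,(400,333));b=cv2.resize(t,(400,207)); o=np.zeros((333,800,3),np.uint8);o[:,:400]=a;o[:207,400:]=b
cv2.imwrite('pics/p2.png',o[:,:,::-1])"
```

```text
(no output)
```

View pics/p2.png

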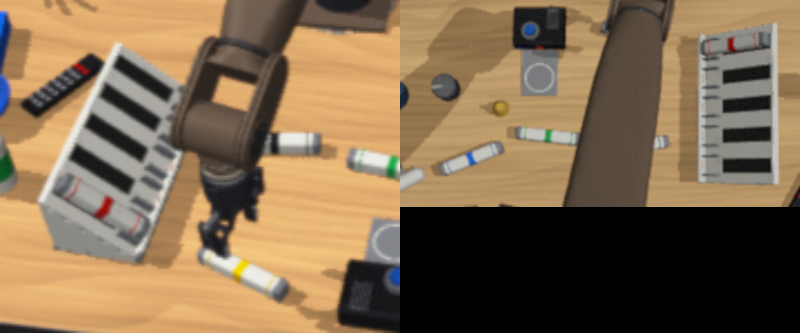

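Call:
{"api": "move_arm", "payload": {"plan": [0, -1, -40, 0, 0, 0, 70, 0, -1, -35, 0, 0, 0, 70, 0, 0, -18, 0, 0, 0, 70, 0, 0, 0, 0, 0, 0, 70, 0, 0, 0, 0, 0, 0, 10, 0, 0, 0, 0, 0, 0, 10, 0, 0, 0, 0, 0, 0, 10, 0, 0, 0, 0, 0, 0, 10, 0, 0, 0, 0, 0, 0, 10]}}

```text
time: 9.6
eef_pos: [0.6872, -0.0577, 0.0124]
tcp_rot: [0.823, 0.569, 0.001, 0.001]
contact_force: [-0.4, -0.1, 5.8]
opening: 0.326
finger_force: 99.7
```

```bash
python3 st.py
```

```text
t 9.6 pos [ 0.6872 -0.0577  0.0124] F [-0.39 -0.09  5.82] T [ 0.045  0.182 -0.073] op 27.9 ff 99.7
q [-0.231  0.552  1.652  0.     0.935  0.13 ] ty [ 0.936 -0.353  0.002] tz [ 0.002 -0.    -1.   ]
```

Call:
{"api": "move_arm", "payload": {"plan": [0, 0, 40, 0, 0, 0, 10, 0, 0, 40, 0, 0, 5.8, 10, 0, 0, 40, 0, 0, 5.8, 10, 0, 0, 0, 0, 0, 5.8, 10, 0, 0, 0, 0, 0, 0, 10, 0, 0, 0, 0, 0, 0, 10, 0, 0, 0, 0, 0, 0, 10, 0, 0, 0, 0, 0, 0, 10]}}

```text
time: 10.4
eef_pos: [0.6841, -0.0571, 0.1273]
tcp_rot: [0.727, 0.686, -0.002, -0.002]
contact_force: [-0.4, -1.5, -1.7]
opening: 0.324
finger_force: 99.2
```

```bash
python3 st.py
```

```text
t 10.4 pos [ 0.6841 -0.0571  0.1273] F [-0.38 -1.53 -1.69] T [ 0.094 -0.012  0.01 ] op 27.7 ff 99.2
q [-2.310e-01  4.070e-01  1.619e+00 -1.000e-03  1.121e+00 -1.720e-01] ty [ 0.998 -0.058 -0.006] tz [-0.006  0.001 -1.   ]
```

Call:
{"api": "move_arm", "payload": {"plan": [0, 0, 0, 0, 0, 0, 10]}}

```text
time: 10.5
eef_pos: [0.6846, -0.0572, 0.128]
tcp_rot: [0.727, 0.686, -0.001, -0.002]
contact_force: [-0.5, -0.3, -1.4]
opening: 0.327
finger_force: 99.2
```

```bash
python3 st.py
```

```text
t 10.5 pos [ 0.6846 -0.0572  0.128 ] F [-0.45 -0.31 -1.44] T [0.038 0.031 0.008] op 27.9 ff 99.2
q [-2.310e-01  4.070e-01  1.618e+00 -1.000e-03  1.121e+00 -1.720e-01] ty [ 0.998 -0.058 -0.005] tz [-0.005  0.    -1.   ]
```

Call:
{"api": "move_arm", "payload": {"plan": [-6, 0, 0, 0, 0, 8.5, 10, -6, 0, 0, 0, 0, 8.5, 10, -6, 0, 0, 0, 0, 8.5, 10, -6, 0, 0, 0, 0, 8.5, 10, -6, 0, 0, 0, 0, 8.5, 10, -6, 0, 0, 0, 0, 8.5, 10, -6, 0, -10, 0, 0, 8.5, 10, -6, 0, -20, 0, 0, 8.5, 10, -6, 0, -30, 0, 0, 8.5, 10, -6, 0, -30, 0, 0, 8.5, 10, 0, 0, -15, 0, 0, 5, 10, 0, 0, -8, 0, 0, 0, 10]}}

```text
time: 11.7
eef_pos: [0.6233, -0.0569, 0.0137]
tcp_rot: [0.029, 1.0, -0.001, -0.002]
contact_force: [-0.7, -0.3, -1.4]
opening: 0.326
finger_force: 99.1
```

```bash
python3 st.py
```

```text
t 11.7 pos [ 0.6233 -0.0569  0.0137] F [-0.73 -0.32 -1.4 ] T [0.024 0.135 0.001] op 27.8 ff 99.1
q [-0.252  0.44   1.816 -0.003  0.889 -1.763] ty [ 0.058  0.998 -0.002] tz [-0.004 -0.002 -1.   ]
```

Call:
{"api": "move_arm", "payload": {"plan": [0, 0, -2, 0, 0, 0, 10, 0, 0, 0, 0, 0, 0, 60, 0, 0, 0, 0, 0, 0, 60, 0, 0, 20, 0, 0, 0, 65, 0, 0, 35, 0, 0, -4, 65, 0, 0, 0, 0, 0, -8.5, 65, 0, 0, 0, 0, 0, -8.5, 65, 0, 0, 0, 0, 0, -8.5, 65, 0, 0, 0, 0, 0, -8.5, 65, 0, 0, 0, 0, 0, -8.5, 65, 0, 0, 0, 0, 0, -8.5, 65, 0, 0, 0, 0, 0, -8.5, 65]}}

```text
time: 12.9
eef_pos: [0.6265, -0.0576, 0.0714]
tcp_rot: [0.553, 0.833, -0.0, 0.001]
contact_force: [0.5, 0.1, -0.2]
opening: 0.766
finger_force: 0.0
```

Call:
{"api": "move_arm", "payload": {"plan": [0, 0, 0, 0, 0, -8.5, 65, 0, 0, 0, 0, 0, -8.5, 65, 0, 0, 0, 0, 0, -8.5, 65, 0, 0, 0, 0, 0, -8.5, 65, 0, 0, 0, 0, 0, -8.5, 65, 0, 0, 0, 0, 0, -8.5, 65, 0, 0, 0, 0, 0, -8.5, 65, 0, 0, 0, 0, 0, -8.5, 65, 0, 0, 0, 0, 0, -8.5, 65, 0, 0, 0, 0, 0, -8.5, 65, 0, 0, 0, 0, 0, -8.5, 65, 0, 0, 0, 0, 0, -8.5, 65]}}

```text
time: 14.1
eef_pos: [0.6265, -0.0576, 0.0714]
tcp_rot: [0.996, 0.094, 0.002, -0.001]
contact_force: [0.2, -0.8, -0.5]
opening: 0.764
finger_force: 0.0
```

```bash
python3 st.py
```

```text
t 14.1 pos [ 0.6265 -0.0576  0.0714] F [ 0.16 -0.84 -0.45] T [-0.046 -0.005  0.002] op 65.2 ff 0.0
q [-0.254  0.358  1.801  0.003  0.981  1.127] ty [ 0.188 -0.982 -0.001] tz [ 0.003  0.001 -1.   ]
```

Call:
{"api": "move_arm", "payload": {"plan": [-1, 0, -10, 0, 0, -7, 65, -1, 0, -30, 0, 0, -7, 65, -1, 0, -20, 0, 0, 0, 65, 0, 0, -8, 0, 0, 0, 65, 0, 0, 0, 0, 0, 0, 65, 0, 0, 0, 0, 0, 0, 10, 0, 0, 0, 0, 0, 0, 10, 0, 0, 0, 0, 0, 0, 10, 0, 0, 0, 0, 0, 0, 10, 0, 0, 0, 0, 0, 0, 10]}}

```text
time: 15.1
eef_pos: [0.6238, -0.0577, 0.0035]
tcp_rot: [1.0, -0.024, 0.002, -0.001]
contact_force: [-0.4, -0.4, 5.4]
opening: 0.335
finger_force: 99.0
```

```bash
python3 st.py
```

```text
t 15.1 pos [ 0.6238 -0.0577  0.0035] F [-0.39 -0.38  5.41] T [-0.057  0.044 -0.025] op 28.6 ff 99.0
q [-0.255  0.453  1.821  0.003  0.865  1.362] ty [-0.049 -0.999 -0.002] tz [ 0.004  0.002 -1.   ]
```

Call:
{"api": "move_arm", "payload": {"plan": [0, 0, 30, 0, 0, 0, 10, 0, 0, 30, 0, 0, 8, 10, 0, 0, 30, 0, 0, 8, 10, 0, 0, 30, 0, 0, 8, 10, 0, 0, 0, 0, 0, 8, 10, 0, 0, 0, 0, 0, 8, 10, 0, 0, 0, 0, 0, 8, 10, 0, 0, 0, 0, 0, 8, 10, 0, 0, 0, 0, 0, 8, 10, 0, 0, 0, 0, 0, 8, 10, 0, 0, 0, 0, 0, 8, 10, 0, 0, 0, 0, 0, 8, 10]}}

```text
time: 16.3
eef_pos: [0.6213, -0.0571, 0.1203]
tcp_rot: [0.734, 0.679, -0.002, -0.002]
contact_force: [0.2, -0.6, -2.0]
opening: 0.332
finger_force: 98.3
```

Call:
{"api": "move_arm", "payload": {"plan": [0, 0, 0, 0, 0, 2.3, 10, 0, 0, 0, 0, 0, 0, 10, 0, 0, 0, 0, 0, 0, 10]}}

```text
time: 16.6
eef_pos: [0.6216, -0.0572, 0.1207]
tcp_rot: [0.723, 0.691, -0.001, -0.001]
contact_force: [-0.1, 0.6, -1.7]
opening: 0.333
finger_force: 98.2
```

```bash
python3 st.py
```

```text
t 16.6 pos [ 0.6216 -0.0572  0.1207] F [-0.06  0.6  -1.75] T [-0.051 -0.062  0.022] op 28.5 ff 98.2
q [-2.540e-01  2.880e-01  1.788e+00 -1.000e-03  1.069e+00 -2.090e-01] ty [ 0.999 -0.044 -0.004] tz [-0.004  0.    -1.   ]
```

Call:
{"api": "move_arm", "payload": {"plan": [-9, -32, 7, -6.65, 0.36, 0, 10, -9, -32, 7, -6.65, 0.36, 0, 10, -9, -32, 7, -6.65, 0.36, 0, 10, -9, -32, 7, -6.65, 0.36, 0, 10, -9, -32, 7, -6.65, 0.36, 0, 10, -9, -32, 7, -6.65, 0.36, 0, 10, 0, -12, -21, 0, 0, 0, 10, 0, -12, -21, 0, 0, 0, 10, 0, -8, -10, 0, 0, 0, 10, 0, -8, -10, 0, 0, 0, 10, 0, -6, -7, 0, 0, 0, 10, 0, 0, 0, 0, 0, 0, 10]}}

```text
time: 17.8
eef_pos: [0.5677, -0.2958, 0.0934]
tcp_rot: [0.679, 0.649, -0.25, 0.232]
contact_force: [-0.6, -0.3, -1.7]
opening: 0.333
finger_force: 98.3
```

```bash
python3 st.py
```

```text
t 17.8 pos [ 0.5677 -0.2958  0.0934] F [-0.58 -0.32 -1.66] T [ 0.484 -0.038  0.019] op 28.4 ff 98.3
q [-0.402  0.344  1.899 -0.915  0.868  0.248] ty [ 0.999 -0.049 -0.01 ] tz [-0.039 -0.641 -0.767]
```

Call:
{"api": "move_arm", "payload": {"plan": [0, -4.5, -5.5, 0, 0, 0, 10, 0, 4, -3.3, 0, 0, 0, 10, 0, 4, -3.3, 0, 0, 0, 10, 0, 3, -2.5, 0, 0, 0, 10, -1, 1.5, -1.3, 0, 0, 0, 10, 0, 1.5, -1.3, 0, 0, 0, 10, 0, 0, 0, 0, 0, 0, 10]}}

```text
time: 18.5
eef_pos: [0.5684, -0.2882, 0.0806]
tcp_rot: [0.678, 0.649, -0.252, 0.236]
contact_force: [-0.9, -7.3, 3.1]
opening: 0.332
finger_force: 97.9
```

```bash
python3 st.py
```

```text
t 18.5 pos [ 0.5684 -0.2882  0.0806] F [-0.91 -7.33  3.09] T [-1.035  0.175  0.073] op 28.3 ff 97.9
q [-0.388  0.363  1.906 -0.939  0.861  0.29 ] ty [ 0.999 -0.046 -0.008] tz [-0.036 -0.647 -0.762]
```

Call:
{"api": "move_arm", "payload": {"plan": [0, -2.6, -3, 0, 0, 0, 10, 0, 0, 0, 0, 0, 0, 10, 0, 0, 0, 0, 0, 0, 55, 0, 0, 0, 0, 0, 0, 55, 0, 0, 0, 0, 0, 0, 55, 1, 16, 19, 0, 0, 0, 55, 1, 16, 19, 0, 0, 0, 55, 1, 16, 19, 0, 0, 0, 55, 0, 16, 19, 0, 0, 0, 55, 0, 20, 0, 8, -0.4, 0, 70, 0, 20, 0, 8, -0.4, 0, 70, 0, 20, 0, 8, -0.4, 0, 70]}}

```text
time: 19.7
eef_pos: [0.5706, -0.1625, 0.1505]
tcp_rot: [0.715, 0.686, -0.1, 0.092]
contact_force: [-0.4, -0.3, -0.0]
opening: 0.818
finger_force: 0.0
```

```bash
python3 st.py; python3 look.py 3; python3 -c "
from h import *
s=cams.read_camera('scene')['color'][150:300,120:300]; t=cv2.imread('pics/top_3.png')[120:265,160:440,::-1]
a=cv2.resize(s,(400,333));b=cv2.resize(t,(400,207)); o=np.zeros((333,800,3),np.uint8);o[:,:400]=a;o[:207,400:]=b
cv2.imwrite('pics/p3.png',o[:,:,::-1])"
```

```text
t 19.7 pos [ 0.5706 -0.1625  0.1505] F [-0.44 -0.26 -0.02] T [0.108 0.023 0.01 ] op 69.8 ff 0.0
q [-0.339  0.176  1.882 -0.307  1.03  -0.146] ty [ 0.999 -0.042 -0.006] tz [-0.017 -0.268 -0.963]
yellow none
red none
green [0.439 0.15 ] yaw 82.5 len 0.152
blue [0.39  0.338] yaw 110.9 len 0.151
black none
```

View pics/p3.png

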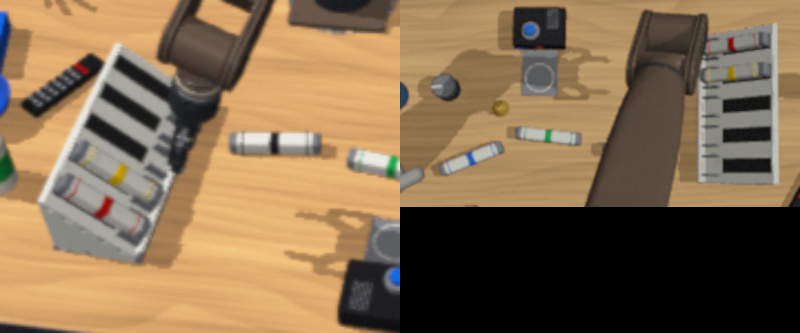

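```bash
cat >> kin.py <<'E'
    print("black")
    a=np.radians(7.1); ty=np.array([np.cos(a),np.sin(a),0])
    for th in(0,-10,10,20,30):
        t=np.radians(th); tz=R.from_rotvec(t*ty).apply([0,0,-1])
        for z in(.004,.12): q,er=ik(np.array([.413,-.057,z]),tz,ty,(-.3,.0,2.3,0,.8,-.3)); print(th,z,q.round(2),er.round(4))
E
python3 kin.py | sed -n '/black/,$p;1p'
```

```text
P [0.1008 0.2295 0.4308 0.5645 0.2487] rms 0.00136
black
0 0.004 [-0.38  0.03  2.35 -0.    0.76 -0.51] 0.0
0 0.12 [-0.38 -0.2   2.29 -0.    1.04 -0.51] 0.0
-10 0.004 [-0.28  0.02  2.37 -0.25  0.7  -0.22] 0.0
-10 0.12 [-0.28 -0.21  2.32 -0.19  0.98 -0.31] 0.0
10 0.004 [-0.47  0.07  2.31  0.19  0.86 -0.73] 0.0
10 0.12 [-0.47 -0.15  2.26  0.16  1.13 -0.67] 0.0
20 0.004 [-0.55  0.13  2.28  0.33  0.98 -0.89] 0.0
20 0.12 [-0.55 -0.09  2.23  0.29  1.24 -0.8 ] 0.0
30 0.004 [-0.62  0.21  2.23  0.42  1.11 -1.01] 0.0
30 0.12 [-0.62 -0.02  2.2   0.39  1.35 -0.9 ] 0.0
```

Call:
{"api": "move_arm", "payload": {"plan": [-31, 21, 0, 8, -0.4, 0, 70, -31, 21, -10, 7.6, -0.4, 0, 70, -31, 21, -10, 0, 0, 4.7, 70, -31, 21, -10, 0, 0, 4.7, 70, -32, 21, -10, 0, 0, 0, 70, 0, 0, 0, 0, 0, 0, 70, 0, 0, 0, 0, 0, 0, 70]}}

```text
time: 20.5
eef_pos: [0.4129, -0.0591, 0.109]
tcp_rot: [0.663, 0.749, -0.005, 0.0]
contact_force: [1.4, -0.9, 0.7]
opening: 0.824
finger_force: 0.0
```

```bash
python3 st.py; python3 look.py 4|tail -1
```

```text
t 20.5 pos [ 0.4129 -0.0591  0.109 ] F [ 1.38 -0.86  0.71] T [-0.016 -0.048 -0.027] op 70.3 ff 0.0
q [-0.38  -0.157  2.284 -0.011  1.018 -0.497] ty [ 0.993  0.122 -0.007] tz [-0.006 -0.008 -1.   ]
black [ 0.417 -0.013] yaw 112.2 len 0.056
```

Call:
{"api": "move_arm", "payload": {"plan": [0, 1, -40, 0, 0, 0, 70, 0, 1, -40, 0, 0, 0, 70, 0, 0, -20, 0, 0, 0, 70, 0, 0, -6, 0, 0, 0, 70, 0, 0, 0, 0, 0, 0, 70, 0, 0, 0, 0, 0, 0, 10, 0, 0, 0, 0, 0, 0, 10, 0, 0, 0, 0, 0, 0, 10, 0, 0, 0, 0, 0, 0, 10, 0, 0, 0, 0, 0, 0, 10]}}

```text
time: 21.55
eef_pos: [0.4156, -0.0579, 0.0058]
tcp_rot: [0.663, 0.749, -0.003, 0.002]
contact_force: [-0.6, 0.6, 5.0]
opening: 0.331
finger_force: 99.3
```

```bash
python3 st.py
```

```text
t 21.55 pos [ 0.4156 -0.0579  0.0058] F [-0.63  0.59  4.98] T [ 0.043  0.174 -0.063] op 28.2 ff 99.3
q [-0.377  0.059  2.318 -0.01   0.763 -0.491] ty [ 0.993  0.121 -0.002] tz [-0.001 -0.007 -1.   ]
```

Call:
{"api": "move_arm", "payload": {"plan": [0, 0, 30, 0, 0, 0, 10, 0, 0, 35, 0, 0, -5, 10, 5, 0, 35, 0, 0, -5, 10, 5, 0, 15, 0, 0, 0, 10, 0, 0, 0, 0, 0, 0, 10, 0, 0, 0, 0, 0, 0, 10, 0, 0, 0, 0, 0, 0, 10]}}

```text
time: 22.25
eef_pos: [0.4226, -0.0568, 0.1172]
tcp_rot: [0.726, 0.688, -0.004, -0.002]
contact_force: [-0.3, 0.3, -2.5]
opening: 0.332
finger_force: 99.2
```

```bash
python3 st.py
```

```text
t 22.25 pos [ 0.4226 -0.0568  0.1172] F [-0.28  0.27 -2.53] T [ 0.034 -0.013 -0.   ] op 28.3 ff 99.2
q [-0.369 -0.145  2.256 -0.008  1.037 -0.312] ty [ 0.999 -0.053 -0.008] tz [-0.009 -0.004 -1.   ]
```

Call:
{"api": "move_arm", "payload": {"plan": [0, 0, 0, 0, 0, 0, 10]}}

```text
time: 22.35
eef_pos: [0.4227, -0.0569, 0.1173]
tcp_rot: [0.726, 0.688, -0.004, -0.002]
contact_force: [-1.2, -0.2, -2.1]
opening: 0.334
finger_force: 99.2
```

```bash
python3 st.py
```

```text
t 22.35 pos [ 0.4227 -0.0569  0.1173] F [-1.2  -0.19 -2.11] T [ 0.05  -0.055 -0.042] op 28.5 ff 99.2
q [-0.369 -0.145  2.256 -0.008  1.037 -0.312] ty [ 0.999 -0.053 -0.008] tz [-0.009 -0.004 -1.   ]
```

Call:
{"api": "move_arm", "payload": {"plan": [8, 0, 0, 0, 0, 8.5, 10, 8, 0, 0, 0, 0, 8.5, 10, 8, 0, 0, 0, 0, 8.5, 10, 8, 0, 0, 0, 0, 8.5, 10, 8, 0, 0, 0, 0, 8.5, 10, 8, 0, 0, 0, 0, 8.5, 10, 8, 0, -10, 0, 0, 8.5, 10, 8, 0, -20, 0, 0, 8.5, 10, 8, 0, -30, 0, 0, 8.5, 10, 8, 0, -30, 0, 0, 8.5, 10, 0, 0, -13, 0, 0, 5, 10, 0, 0, 0, 0, 0, 0, 10]}}

```text
time: 23.55
eef_pos: [0.501, -0.0565, 0.0123]
tcp_rot: [0.027, 1.0, -0.001, -0.001]
contact_force: [-0.5, 0.1, -2.1]
opening: 0.333
finger_force: 99.1
```

```bash
python3 st.py
```

```text
t 23.55 pos [ 0.501  -0.0565  0.0123] F [-0.53  0.1  -2.12] T [ 0.038  0.056 -0.033] op 28.4 ff 99.1
q [-0.312  0.218  2.117 -0.005  0.808 -1.826] ty [ 0.053  0.999 -0.003] tz [-0.003 -0.003 -1.   ]
```

Call:
{"api": "move_arm", "payload": {"plan": [0, 0, 0, 0, 0, 0, 10]}}

```text
time: 23.65
eef_pos: [0.5035, -0.0573, 0.0154]
tcp_rot: [0.027, 1.0, -0.002, 0.002]
contact_force: [0.0, 0.2, -1.3]
opening: 0.329
finger_force: 99.1
```

```bash
python3 st.py
```

```text
t 23.65 pos [ 0.5035 -0.0573  0.0154] F [ 0.04  0.16 -1.35] T [0.012 0.057 0.035] op 28.1 ff 99.1
q [-0.312  0.214  2.115 -0.005  0.808 -1.825] ty [ 0.055  0.998 -0.005] tz [ 0.003 -0.005 -1.   ]
```

Call:
{"api": "move_arm", "payload": {"plan": [0, 0, -8, 0, 0, 0, 10, 0, 0, -1, 0, 0, 0, 10, 0, 0, 0, 0, 0, 0, 60, 0, 0, 0, 0, 0, 0, 60, 0, 0, 25, 0, 0, 0, 65, 0, 0, 35, 0, 0, -8.5, 65, 0, 0, 0, 0, 0, -8.5, 65, 0, 0, 0, 0, 0, -8.5, 65, 0, 0, 0, 0, 0, -8.5, 65, 0, 0, 0, 0, 0, -8.5, 65, 0, 0, 0, 0, 0, -8.5, 65, 0, 0, 0, 0, 0, -8.5, 65]}}

```text
time: 24.85
eef_pos: [0.5047, -0.0576, 0.0679]
tcp_rot: [0.522, 0.853, -0.003, 0.002]
contact_force: [0.7, -0.0, 0.0]
opening: 0.763
finger_force: 0.0
```

Call:
{"api": "move_arm", "payload": {"plan": [0, 0, 0, 0, 0, -8.5, 65, 0, 0, 0, 0, 0, -8.5, 65, 0, 0, 0, 0, 0, -8.5, 65, 0, 0, 0, 0, 0, -8.5, 65, 0, 0, 0, 0, 0, -8.5, 65, 0, 0, 0, 0, 0, -8.5, 65, 0, 0, 0, 0, 0, -8.5, 65, 0, 0, 0, 0, 0, -8.5, 65, 0, 0, 0, 0, 0, -8.5, 65, 0, 0, 0, 0, 0, -8.5, 65, 0, 0, 0, 0, 0, -8.5, 65, 0, 0, 0, 0, 0, -8.5, 65]}}

```text
time: 26.05
eef_pos: [0.5047, -0.0576, 0.0679]
tcp_rot: [0.991, 0.131, -0.002, -0.002]
contact_force: [-0.7, -0.1, 0.5]
opening: 0.762
finger_force: 0.0
```

```bash
python3 st.py
```

```text
t 26.05 pos [ 0.5047 -0.0576  0.0679] F [-0.7  -0.12  0.49] T [-0.024 -0.005 -0.02 ] op 65.1 ff 0.0
q [-3.140e-01  1.260e-01  2.094e+00  1.000e-03  9.270e-01  9.920e-01] ty [ 0.261 -0.965 -0.004] tz [-0.005  0.003 -1.   ]
```

Call:
{"api": "move_arm", "payload": {"plan": [-1, 0, -10, 0, 0, -8, 65, 0, 0, -20, 0, 0, -8, 65, 0, 0, -25, 0, 0, -2.2, 65, 0, 0, -9, 0, 0, 0, 65, 0, 0, 0, 0, 0, 0, 65, 0, 0, 0, 0, 0, 0, 10, 0, 0, 0, 0, 0, 0, 10, 0, 0, 0, 0, 0, 0, 10, 0, 0, 0, 0, 0, 0, 10, 0, 0, 0, 0, 0, 0, 10]}}

```text
time: 27.05
eef_pos: [0.5046, -0.0578, 0.0048]
tcp_rot: [1.0, -0.024, -0.001, -0.002]
contact_force: [-1.1, 1.1, 6.0]
opening: 0.333
finger_force: 99.2
```

```bash
python3 st.py
```

```text
t 27.05 pos [ 0.5046 -0.0578  0.0048] F [-1.08  1.09  6.03] T [-0.016  0.177 -0.044] op 28.5 ff 99.2
q [-0.316  0.24   2.109  0.004  0.796  1.299] ty [-0.047 -0.999 -0.004] tz [-0.002  0.004 -1.   ]
```

Call:
{"api": "move_arm", "payload": {"plan": [0, 0, 30, 0, 0, 0, 10, 0, 0, 30, 0, 0, 8, 10, 0, 0, 30, 0, 0, 8, 10, 0, 0, 30, 0, 0, 8, 10, 0, 0, 0, 0, 0, 8, 10, 0, 0, 0, 0, 0, 8, 10, 0, 0, 0, 0, 0, 8, 10, 0, 0, 0, 0, 0, 8, 10, 0, 0, 0, 0, 0, 8, 10, 0, 0, 0, 0, 0, 8, 10, 0, 0, 0, 0, 0, 8, 10, 0, 0, 0, 0, 0, 8, 10]}}

```text
time: 28.25
eef_pos: [0.5025, -0.0572, 0.1225]
tcp_rot: [0.734, 0.68, -0.004, -0.0]
contact_force: [0.8, 1.1, -1.3]
opening: 0.337
finger_force: 98.9
```

Call:
{"api": "move_arm", "payload": {"plan": [0, 0, 0, 0, 0, 2, 10, 0, 0, 0, 0, 0, 0, 10, 0, 0, 0, 0, 0, 0, 10]}}

```text
time: 28.55
eef_pos: [0.5027, -0.0572, 0.1227]
tcp_rot: [0.724, 0.69, -0.004, -0.0]
contact_force: [-0.2, 0.9, -1.8]
opening: 0.33
finger_force: 98.8
```

```bash
python3 st.py
```

```text
t 28.55 pos [ 0.5027 -0.0572  0.1227] F [-0.16  0.92 -1.81] T [-0.061 -0.045  0.022] op 28.2 ff 98.8
q [-0.311  0.036  2.072 -0.008  1.037 -0.258] ty [ 0.999 -0.048 -0.006] tz [-0.006 -0.005 -1.   ]
```

Call:
{"api": "move_arm", "payload": {"plan": [-1, -32, 7, -6.65, 0.36, 0, 10, -1, -32, 7, -6.65, 0.36, 0, 10, -1, -32, 7, -6.65, 0.36, 0, 10, -1, -32, 7, -6.65, 0.36, 0, 10, -1, -31, 7, -6.65, 0.36, 0, 10, 0, -31, 7, -6.65, 0.36, 0, 10, 0, -11, -21, 0, 0, 0, 10, 0, -11, -21, 0, 0, 0, 10, 0, -8, -10, 0, 0, 0, 10, 0, -8, -10, 0, 0, 0, 10, 0, -6, -8, 0, 0, 0, 10, 0, 0, 0, 0, 0, 0, 10]}}

```text
time: 29.75
eef_pos: [0.4976, -0.2918, 0.0942]
tcp_rot: [0.68, 0.647, -0.253, 0.234]
contact_force: [0.1, 1.1, -1.6]
opening: 0.334
finger_force: 98.8
```

```bash
python3 st.py
```

```text
t 29.75 pos [ 0.4976 -0.2918  0.0942] F [ 0.07  1.08 -1.62] T [ 0.407 -0.014 -0.007] op 28.6 ff 98.8
q [-0.446  0.214  2.067 -0.957  0.823  0.27 ] ty [ 0.999 -0.053 -0.009] tz [-0.041 -0.645 -0.763]
```

Call:
{"api": "move_arm", "payload": {"plan": [0, -5, -6, 0, 0, 0, 10, 0, 4, -3.3, 0, 0, 0, 10, 0, 4, -3.3, 0, 0, 0, 10, 0, 3, -2.5, 0, 0, 0, 10, 0, 1.5, -1.3, 0, 0, 0, 10, 0, 1.5, -1.3, 0, 0, 0, 10, 0, 0, 0, 0, 0, 0, 10]}}

```text
time: 30.45
eef_pos: [0.4983, -0.2822, 0.0775]
tcp_rot: [0.68, 0.647, -0.252, 0.235]
contact_force: [0.5, 0.4, -1.6]
opening: 0.334
finger_force: 98.8
```

```bash
python3 st.py
```

```text
t 30.45 pos [ 0.4983 -0.2822  0.0775] F [ 0.47  0.41 -1.63] T [ 0.455 -0.026  0.014] op 28.5 ff 98.8
q [-0.429  0.24   2.075 -0.981  0.812  0.32 ] ty [ 0.999 -0.052 -0.008] tz [-0.039 -0.645 -0.763]
```

Call:
{"api": "move_arm", "payload": {"plan": [0, 1.5, -1.3, 0, 0, 0, 10, 0, 1.5, -1.3, 0, 0, 0, 10, 0, 0, 0, 0, 0, 0, 10]}}

```text
time: 30.75
eef_pos: [0.4986, -0.2819, 0.0778]
tcp_rot: [0.679, 0.647, -0.255, 0.236]
contact_force: [-2.1, -6.1, 4.9]
opening: 0.337
finger_force: 98.7
```

```bash
python3 st.py
```

```text
t 30.75 pos [ 0.4986 -0.2819  0.0778] F [-2.07 -6.14  4.92] T [-0.927  0.544 -0.061] op 28.8 ff 98.7
q [-0.425  0.242  2.074 -0.989  0.817  0.328] ty [ 0.999 -0.052 -0.009] tz [-0.041 -0.65  -0.758]
```

Call:
{"api": "move_arm", "payload": {"plan": [0, -1.6, -2, 0, 0, 0, 10, 0, 0, 0, 0, 0, 0, 10, 0, 0, 0, 0, 0, 0, 55, 0, 0, 0, 0, 0, 0, 55, 0, 0, 0, 0, 0, 0, 55, 1, 16, 19, 0, 0, 0, 55, 1, 16, 19, 0, 0, 0, 55, 1, 16, 19, 0, 0, 0, 55, 0, 16, 19, 0, 0, 0, 55, 0, 30, 0, 8, -0.4, 0, 70, 0, 30, 0, 8, -0.4, 0, 70, 0, 40, 0, 8, -0.4, 0, 70]}}

```text
time: 31.95
eef_pos: [0.5015, -0.1156, 0.1493]
tcp_rot: [0.717, 0.683, -0.103, 0.093]
contact_force: [0.3, 0.6, 0.4]
opening: 0.818
finger_force: 0.0
```

Call:
{"api": "move_arm", "payload": {"plan": [-5, 45, 0, 8, -0.4, 0, 70, -15, 45, 0, 8, -0.4, 0, 70, -15, 45, 0, 0, 0, -2.5, 70, -15, 45, -15, 0, 0, -2.5, 70, -10, 45, -15, 0, 0, 0, 70, 0, 30, -10, 0, 0, 0, 70, 0, 0, 0, 0, 0, 0, 70]}}

```text
time: 32.65
eef_pos: [0.4388, 0.1408, 0.1067]
tcp_rot: [0.751, 0.66, -0.005, -0.003]
contact_force: [-0.4, 0.1, 0.2]
opening: 0.821
finger_force: 0.0
```

```bash
python3 st.py; python3 look.py 5; python3 -c "
from h import *
s=cams.read_camera('scene')['color'][150:300,120:400]; t=cv2.imread('pics/top_5.png')[120:265,160:440,::-1]
a=cv2.resize(s,(500,268));b=cv2.resize(t,(500,259)); 
cv2.imwrite('pics/p5.png',np.vstack([a,b])[:,:,::-1])"
```

```text
t 32.65 pos [0.4388 0.1408 0.1067] F [-0.38  0.12  0.21] T [-0.007  0.014  0.005] op 70.1 ff 0.0
q [ 9.100e-02 -4.000e-02  2.182e+00 -2.000e-03  1.012e+00  2.210e-01] ty [ 0.992 -0.129 -0.011] tz [-0.012 -0.003 -1.   ]
yellow none
red none
green [0.44  0.096] yaw 71.7 len 0.049
blue [0.388 0.343] yaw 111.6 len 0.135
black none
```

View pics/p5.png

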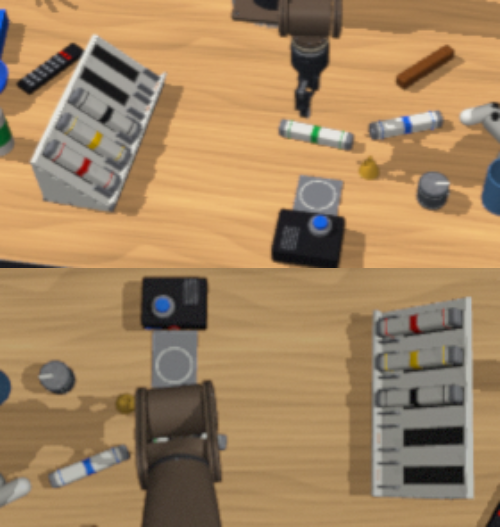

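Call:
{"api": "move_arm", "payload": {"plan": [1, 6, -40, 0, 0, 0, 70, 1, 6, -38, 0, 0, 0, 70, 0, 0, -20, 0, 0, 0, 70, 0, 0, -6, 0, 0, 0, 70, 0, 0, 0, 0, 0, 0, 70, 0, 0, 0, 0, 0, 0, 10, 0, 0, 0, 0, 0, 0, 10, 0, 0, 0, 0, 0, 0, 10, 0, 0, 0, 0, 0, 0, 10, 0, 0, 0, 0, 0, 0, 10]}}

```text
time: 33.75
eef_pos: [0.4445, 0.1501, 0.0065]
tcp_rot: [0.753, 0.658, -0.003, -0.001]
contact_force: [-0.9, -1.5, 5.8]
opening: 0.328
finger_force: 99.1
```

```bash
python3 st.py
```

```text
t 33.75 pos [0.4445 0.1501 0.0065] F [-0.87 -1.53  5.77] T [-0.148  0.215  0.003] op 28.0 ff 99.1
q [ 0.11   0.163  2.199 -0.003  0.785  0.246] ty [ 0.991 -0.133 -0.005] tz [-0.005 -0.003 -1.   ]
```

Call:
{"api": "move_arm", "payload": {"plan": [0, 0, 30, 0, 0, 0, 10, 0, -5, 35, 0, 0, 4.4, 10, 0, -5, 35, 0, 0, 0, 10, 0, 0, 15, 0, 0, 0, 10, 0, 0, 0, 0, 0, 0, 10, 0, 0, 0, 0, 0, 0, 10, 0, 0, 0, 0, 0, 0, 10]}}

```text
time: 34.45
eef_pos: [0.4417, 0.1399, 0.1179]
tcp_rot: [0.727, 0.687, -0.005, -0.002]
contact_force: [-0.2, -0.4, -3.3]
opening: 0.332
finger_force: 99.3
```

```bash
python3 st.py
```

```text
t 34.45 pos [0.4417 0.1399 0.1179] F [-0.22 -0.45 -3.33] T [-0.063  0.081  0.052] op 28.3 ff 99.3
q [ 0.089 -0.052  2.17  -0.003  1.035  0.148] ty [ 0.998 -0.057 -0.011] tz [-0.011 -0.004 -1.   ]
```

Call:
{"api": "move_arm", "payload": {"plan": [0, 0, 0, 0, 0, 0, 10]}}

```text
time: 34.55
eef_pos: [0.4418, 0.1399, 0.118]
tcp_rot: [0.727, 0.687, -0.005, -0.002]
contact_force: [0.6, -0.1, -2.7]
opening: 0.325
finger_force: 99.3
```

```bash
python3 st.py
```

```text
t 34.55 pos [0.4418 0.1399 0.118 ] F [ 0.58 -0.07 -2.68] T [-0.065  0.04  -0.034] op 27.7 ff 99.3
q [ 0.089 -0.051  2.169 -0.003  1.035  0.148] ty [ 0.998 -0.057 -0.011] tz [-0.011 -0.004 -1.   ]
```

Call:
{"api": "move_arm", "payload": {"plan": [0, -38, 1, 0, 0, 0, 10, 0, -38, 1, 0, 0, 0, 10, 0, -38, 1, 0, 0, 0, 10, 0, -38, 1, 0, 0, 0, 10, 0, -38, 1, 0, 0, 0, 10, -3, -32, 7, -6.65, 0.36, 0, 10, -3, -32, 7, -6.65, 0.36, 0, 10, -3, -32, 7, -6.65, 0.36, 0, 10, -3, -32, 7, -6.65, 0.36, 0, 10, -2, -32, 7, -6.65, 0.36, 0, 10, 0, -32, 7, -6.65, 0.36, 0, 10]}}

```text
time: 35.65
eef_pos: [0.4288, -0.2426, 0.1661]
tcp_rot: [0.683, 0.644, -0.253, 0.235]
contact_force: [-0.7, -0.5, -2.8]
opening: 0.327
finger_force: 99.2
```

Call:
{"api": "move_arm", "payload": {"plan": [0, -12, -21, 0, 0, 0, 10, 0, -12, -21, 0, 0, 0, 10, 0, -8, -10, 0, 0, 0, 10, 0, -8, -10, 0, 0, 0, 10, 0, -6, -8, 0, 0, 0, 10, 0, 0, 0, 0, 0, 0, 10]}}

```text
time: 36.25
eef_pos: [0.4287, -0.2883, 0.0958]
tcp_rot: [0.684, 0.644, -0.252, 0.233]
contact_force: [-0.1, 0.7, -2.8]
opening: 0.328
finger_force: 99.2
```

```bash
python3 st.py
```

```text
t 36.25 pos [ 0.4287 -0.2883  0.0958] F [-0.11  0.73 -2.83] T [ 0.54  -0.051  0.006] op 28.0 ff 99.2
q [-0.505  0.073  2.224 -0.982  0.779  0.261] ty [ 0.998 -0.062 -0.005] tz [-0.044 -0.643 -0.765]
```

Call:
{"api": "move_arm", "payload": {"plan": [-1, -4.5, -5.4, 0, 0, 0, 10, 0, 4, -3.3, 0, 0, 0, 10, 0, 4, -3.3, 0, 0, 0, 10, 0, 3, -2.5, 0, 0, 0, 10, 0, 1.5, -1.3, 0, 0, 0, 10, 0, 1.5, -1.3, 0, 0, 0, 10, 0, 0, 0, 0, 0, 0, 10]}}

```text
time: 36.95
eef_pos: [0.4284, -0.2806, 0.0826]
tcp_rot: [0.683, 0.643, -0.255, 0.236]
contact_force: [-3.9, -6.2, 4.3]
opening: 0.33
finger_force: 99.6
```

```bash
python3 st.py
```

```text
t 36.95 pos [ 0.4284 -0.2806  0.0826] F [-3.89 -6.16  4.26] T [-0.89   0.633 -0.258] op 28.2 ff 99.6
q [-0.487  0.097  2.233 -1.016  0.774  0.317] ty [ 0.998 -0.062 -0.006] tz [-0.044 -0.649 -0.759]
```

Call:
{"api": "move_arm", "payload": {"plan": [-1.5, -2, -2.3, 0, 0, 0, 10, 0, 0, 0, 0, 0, 0, 10, 0, 0, 0, 0, 0, 0, 55, 0, 0, 0, 0, 0, 0, 55, 0, 0, 0, 0, 0, 0, 55, 1, 16, 19, 0, 0, 0, 55, 1, 16, 19, 0, 0, 0, 55, 1, 16, 19, 0, 0, 0, 55, 0, 16, 19, 0, 0, 0, 55, 5, 30, 0, 8, -0.4, 0, 70, 5, 30, 0, 8, -0.4, 0, 70, 5, 40, 0, 8, -0.4, 0, 70]}}

```text
time: 38.15
eef_pos: [0.4452, -0.1151, 0.154]
tcp_rot: [0.72, 0.68, -0.102, 0.092]
contact_force: [-0.4, -0.3, 0.1]
opening: 0.819
finger_force: 0.0
```

Call:
{"api": "move_arm", "payload": {"plan": [5, 45, 0, 8, -0.4, 0, 70, 0, 45, 0, 8, -0.4, 0, 70, 0, 45, 0, 0, 0, 6, 70, 0, 45, 0, 0, 0, 6, 70, 0, 45, 0, 0, 0, 6, 70, 0, 45, 0, 0, 0, 6.5, 70, -10, 40, 0, 0, 0, 0, 70, -20, 40, -15, 0, 0, 0, 70, -20, 40, -15, 0, 0, 0, 70, -12, 30, -10, 0, 0, 0, 70, 0, 0, 0, 0, 0, 0, 70]}}

```text
time: 39.25
eef_pos: [0.3843, 0.3056, 0.1111]
tcp_rot: [0.562, 0.827, -0.007, -0.003]
contact_force: [0.4, 0.3, -0.6]
opening: 0.82
finger_force: 0.0
```

```bash
python3 st.py; python3 look.py 6|grep blue; python3 -c "
from h import *
s=cams.read_camera('scene')['color'][150:300,120:400]; t=cv2.imread('pics/top_6.png')[120:265,160:440,::-1]
a=cv2.resize(s,(500,268));b=cv2.resize(t,(500,259)); 
cv2.imwrite('pics/p6.png',np.vstack([a,b])[:,:,::-1])"
```

```text
t 39.25 pos [0.3843 0.3056 0.1111] F [ 0.4   0.26 -0.63] T [ 0.012 -0.014 -0.024] op 70.0 ff 0.0
q [ 4.650e-01  2.500e-02  2.109e+00 -1.000e-03  1.023e+00  8.900e-02] ty [ 0.93   0.368 -0.015] tz [-0.013 -0.007 -1.   ]
blue [0.409 0.288] yaw 0.1 len 0.031
```

View pics/p6.png

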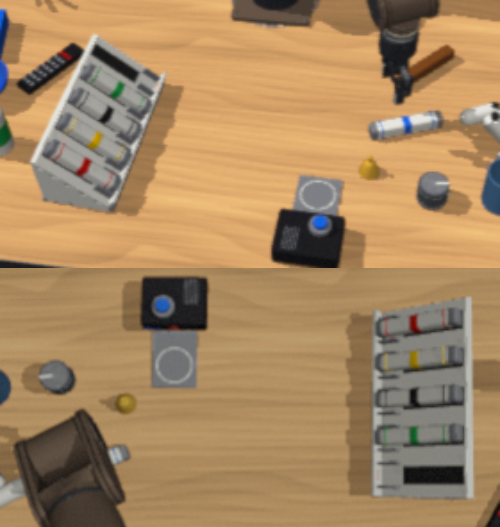

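Call:
{"api": "move_arm", "payload": {"plan": [2, 17, -10, 0, 0, 0, 70, 2, 17, -30, 0, 0, 0, 70, 1, 0, -40, 0, 0, 0, 70, 0, 0, -20, 0, 0, 0, 70, 0, 0, -7, 0, 0, 0, 70, 0, 0, 0, 0, 0, 0, 70, 0, 0, 0, 0, 0, 0, 10, 0, 0, 0, 0, 0, 0, 10, 0, 0, 0, 0, 0, 0, 10, 0, 0, 0, 0, 0, 0, 10, 0, 0, 0, 0, 0, 0, 10]}}

```text
time: 40.45
eef_pos: [0.3939, 0.3382, 0.0083]
tcp_rot: [0.564, 0.825, -0.004, -0.001]
contact_force: [-1.0, -0.7, 7.2]
opening: 0.327
finger_force: 99.5
```

```bash
python3 st.py
```

```text
t 40.45 pos [0.3939 0.3382 0.0083] F [-0.96 -0.73  7.15] T [-0.22   0.144 -0.072] op 28.0 ff 99.5
q [ 5.140e-01  2.560e-01  2.079e+00 -1.000e-03  8.130e-01  1.440e-01] ty [ 0.932  0.363 -0.007] tz [-0.006 -0.005 -1.   ]
```

Call:
{"api": "move_arm", "payload": {"plan": [0, 0, 30, 0, 0, 0, 10, 0, 0, 35, 0, 0, 0, 10, 5, -10, 35, 0, 0, -8.2, 10, 5, -10, 15, 0, 0, -8.2, 10, 5, -10, 0, 0, 0, -8.2, 10, 0, 0, 0, 0, 0, 0, 10, 0, 0, 0, 0, 0, 10, 0, 0, 0, 0, 0, 0, 10]}}

```text
validation failed for argument at $.pl...
```

```bash
python3 st.py
```

```text
t 40.45 pos [0.3939 0.3382 0.0083] F [-0.96 -0.73  7.15] T [-0.22   0.144 -0.072] op 28.0 ff 99.5
q [ 5.140e-01  2.560e-01  2.079e+00 -1.000e-03  8.130e-01  1.440e-01] ty [ 0.932  0.363 -0.007] tz [-0.006 -0.005 -1.   ]
```

Call:
{"api": "move_arm", "payload": {"plan": [0, 0, 0, 0, 0, 0, 10]}}

```text
time: 40.55
eef_pos: [0.3939, 0.3382, 0.0083]
tcp_rot: [0.564, 0.825, -0.004, -0.001]
contact_force: [-0.5, -1.6, 7.0]
opening: 0.324
finger_force: 99.5
```

```bash
python3 st.py
```

```text
t 40.55 pos [0.3939 0.3382 0.0083] F [-0.5  -1.57  6.96] T [-0.215  0.045 -0.063] op 27.7 ff 99.5
q [ 5.140e-01  2.560e-01  2.079e+00 -2.000e-03  8.130e-01  1.440e-01] ty [ 0.932  0.363 -0.007] tz [-0.006 -0.005 -1.   ]
```

A row had a wrong count; resend.

Call:
{"api": "move_arm", "payload": {"plan": [0, 0, 30, 0, 0, 0, 10, 0, 0, 35, 0, 0, 0, 10, 5, -10, 35, 0, 0, -8.2, 10, 5, -10, 15, 0, 0, -8.2, 10, 5, -10, 0, 0, 0, -8.2, 10, 0, 0, 0, 0, 0, 0, 10, 0, 0, 0, 0, 0, 0, 10, 0, 0, 0, 0, 0, 0, 10]}}

```text
time: 41.35
eef_pos: [0.4068, 0.3076, 0.1205]
tcp_rot: [0.727, 0.687, -0.005, -0.003]
contact_force: [0.2, 0.2, -1.8]
opening: 0.334
finger_force: 99.2
```

```bash
python3 st.py
```

```text
t 41.35 pos [0.4068 0.3076 0.1205] F [ 0.22  0.22 -1.84] T [ 0.046 -0.023  0.002] op 28.5 ff 99.2
q [0.447 0.052 2.061 0.004 1.041 0.501] ty [ 0.998 -0.056 -0.012] tz [-0.012 -0.002 -1.   ]
```

Call:
{"api": "move_arm", "payload": {"plan": [0, 0, 0, 0, 0, 0, 10]}}

```text
time: 41.45
eef_pos: [0.407, 0.3077, 0.1206]
tcp_rot: [0.727, 0.687, -0.005, -0.003]
contact_force: [0.5, -0.1, -1.8]
opening: 0.329
finger_force: 99.2
```

```bash
python3 st.py
```

```text
t 41.45 pos [0.407  0.3077 0.1206] F [ 0.54 -0.13 -1.78] T [ 0.07   0.015 -0.021] op 28.1 ff 99.2
q [0.447 0.052 2.061 0.003 1.041 0.501] ty [ 0.998 -0.056 -0.012] tz [-0.012 -0.002 -1.   ]
```

Call:
{"api": "move_arm", "payload": {"plan": [8.5, -33, 0, 0, 0, 8.2, 10, 8.5, -33, 0, 0, 0, 8.2, 10, 8.5, -33, 0, 0, 0, 8.2, 10, 8.5, -33, 0, 0, 0, 8.2, 10, 8.5, -33, 0, 0, 0, 8.2, 10, 8.5, -33, 0, 0, 0, 8.2, 10, 8.5, -33, 0, 0, 0, 8.2, 10, 8.5, -33, 0, 0, 0, 8.2, 10, 8.5, -33, 0, 0, 0, 8.2, 10, 8.5, -33, 0, 0, 0, 8.2, 10, 8.5, -33, 0, 0, 0, 8, 10, 0, 0, 0, 0, 0, 0, 10]}}

```text
time: 42.65
eef_pos: [0.5022, -0.0585, 0.1215]
tcp_rot: [0.029, 1.0, -0.006, 0.001]
contact_force: [0.3, 0.2, -1.9]
opening: 0.333
finger_force: 99.3
```

Call:
{"api": "move_arm", "payload": {"plan": [0, 0, -40, 0, 0, 0, 10, 0, 0, -40, 0, 0, 0, 10, 0, 0, -24, 0, 0, 0, 10, 0, 0, 0, 0, 0, 0, 10, 0, 0, 0, 0, 0, 0, 10]}}

```text
time: 43.15
eef_pos: [0.501, -0.0548, 0.0173]
tcp_rot: [0.029, 1.0, -0.005, 0.001]
contact_force: [-0.2, -0.1, -1.3]
opening: 0.328
finger_force: 99.3
```

```bash
python3 st.py
```

```text
t 43.15 pos [ 0.501  -0.0548  0.0173] F [-0.19 -0.14 -1.26] T [ 0.006  0.038 -0.003] op 28.0 ff 99.3
q [-0.306  0.206  2.12  -0.013  0.812 -1.81 ] ty [ 0.057  0.998 -0.01 ] tz [ 0.001 -0.01  -1.   ]
```

Call:
{"api": "move_arm", "payload": {"plan": [0, 0, -8, 0, 0, 0, 10, 0, 0, -1, 0, 0, 0, 10, 0, 0, 0, 0, 0, 0, 60, 0, 0, 0, 0, 0, 0, 60, 0, 0, 25, 0, 0, 0, 65, 0, 0, 35, 0, 0, -8.5, 65, 0, 0, 0, 0, 0, -8.5, 65, 0, 0, 0, 0, 0, -8.5, 65, 0, 0, 0, 0, 0, -8.5, 65, 0, 0, 0, 0, 0, -8.5, 65, 0, 0, 0, 0, 0, -8.5, 65, 0, 0, 0, 0, 0, -8.5, 65]}}

```text
time: 44.35
eef_pos: [0.5018, -0.0557, 0.0693]
tcp_rot: [0.524, 0.852, -0.005, -0.001]
contact_force: [-0.5, -0.1, -0.1]
opening: 0.76
finger_force: 0.0
```

Call:
{"api": "move_arm", "payload": {"plan": [0, 0, 0, 0, 0, -8.5, 65, 0, 0, 0, 0, 0, -8.5, 65, 0, 0, 0, 0, 0, -8.5, 65, 0, 0, 0, 0, 0, -8.5, 65, 0, 0, 0, 0, 0, -8.5, 65, 0, 0, 0, 0, 0, -8.5, 65, 0, 0, 0, 0, 0, -8.5, 65, 0, 0, 0, 0, 0, -8.5, 65, 0, 0, 0, 0, 0, -8.5, 65, 0, 0, 0, 0, 0, -8.5, 65, 0, 0, 0, 0, 0, -8.5, 65, 0, 0, 0, 0, 0, -8.5, 65]}}

```text
time: 45.55
eef_pos: [0.5017, -0.0557, 0.0693]
tcp_rot: [0.992, 0.129, -0.001, -0.005]
contact_force: [-0.4, -0.3, -0.2]
opening: 0.757
finger_force: 0.0
```

Call:
{"api": "move_arm", "payload": {"plan": [0, 0, 0, 0, 0, -8.5, 65, 0, 0, 0, 0, 0, -8.5, 65, 0, 0, 0, 0, 0, 0, 65]}}

```text
time: 45.85
eef_pos: [0.5017, -0.0557, 0.0692]
tcp_rot: [1.0, -0.016, -0.0, -0.005]
contact_force: [0.3, 0.5, -0.8]
opening: 0.763
finger_force: 0.0
```

```bash
python3 st.py
```

```text
t 45.85 pos [ 0.5017 -0.0557  0.0692] F [ 0.3  0.5 -0.8] T [-0.014 -0.019  0.017] op 65.2 ff 0.0
q [-0.316  0.115  2.104  0.011  0.926  1.279] ty [-0.032 -0.999 -0.01 ] tz [-0.    0.01 -1.  ]
```

Call:
{"api": "move_arm", "payload": {"plan": [0, 0, -30, 0, 0, -1.5, 65, 0, 0, -26, 0, 0, 0, 65, 0, 0, -10, 0, 0, 0, 65, 0, 0, 0, 0, 0, 0, 65, 0, 0, 0, 0, 0, 0, 10, 0, 0, 0, 0, 0, 0, 10, 0, 0, 0, 0, 0, 0, 10, 0, 0, 0, 0, 0, 0, 10, 0, 0, 0, 0, 0, 0, 10]}}

```text
time: 46.75
eef_pos: [0.5027, -0.056, 0.0042]
tcp_rot: [1.0, -0.029, 0.001, -0.005]
contact_force: [-0.9, 1.1, 7.1]
opening: 0.333
finger_force: 99.5
```

```bash
python3 st.py
```

```text
t 46.75 pos [ 0.5027 -0.056   0.0042] F [-0.89  1.08  7.08] T [-0.099  0.098 -0.017] op 28.5 ff 99.5
q [-0.316  0.235  2.116  0.013  0.791  1.303] ty [-0.058 -0.998 -0.009] tz [ 0.002  0.009 -1.   ]
```

Call:
{"api": "move_arm", "payload": {"plan": [0, 0, 30, 0, 0, 0, 10, 0, 0, 30, 0, 0, 8, 10, 0, 0, 30, 0, 0, 8, 10, 0, 0, 30, 0, 0, 8, 10, 0, 0, 0, 0, 0, 8, 10, 0, 0, 0, 0, 0, 8, 10, 0, 0, 0, 0, 0, 8, 10, 0, 0, 0, 0, 0, 8, 10, 0, 0, 0, 0, 0, 8, 10, 0, 0, 0, 0, 0, 8, 10, 0, 0, 0, 0, 0, 8, 10, 0, 0, 0, 0, 0, 8, 10]}}

```text
time: 47.95
eef_pos: [0.5006, -0.0553, 0.122]
tcp_rot: [0.737, 0.676, -0.005, -0.003]
contact_force: [-0.0, 0.3, -1.2]
opening: 0.332
finger_force: 99.1
```

Call:
{"api": "move_arm", "payload": {"plan": [0, 0, 0, 0, 0, 2, 10, 0, 0, 0, 0, 0, 0, 10, 0, 0, 0, 0, 0, 0, 10]}}

```text
time: 48.25
eef_pos: [0.5008, -0.0554, 0.1221]
tcp_rot: [0.728, 0.686, -0.004, -0.003]
contact_force: [-0.2, -0.9, -2.1]
opening: 0.331
finger_force: 99.1
```

```bash
python3 st.py
```

```text
t 48.25 pos [ 0.5008 -0.0554  0.1221] F [-0.17 -0.95 -2.13] T [-0.014 -0.021 -0.067] op 28.3 ff 99.1
q [-0.309  0.035  2.075 -0.006  1.041 -0.248] ty [ 0.998 -0.059 -0.011] tz [-0.011 -0.002 -1.   ]
```

Call:
{"api": "move_arm", "payload": {"plan": [0, 0, 0, 0, 0, 0, 10]}}

```text
time: 48.35
eef_pos: [0.5009, -0.0554, 0.1222]
tcp_rot: [0.727, 0.686, -0.004, -0.003]
contact_force: [0.8, 0.9, -1.7]
opening: 0.328
finger_force: 99.1
```

```bash
python3 st.py
```

```text
t 48.35 pos [ 0.5009 -0.0554  0.1222] F [ 0.78  0.92 -1.66] T [-0.126 -0.063 -0.008] op 28.0 ff 99.1
q [-0.309  0.035  2.074 -0.006  1.041 -0.248] ty [ 0.998 -0.058 -0.01 ] tz [-0.011 -0.002 -1.   ]
```

Call:
{"api": "move_arm", "payload": {"plan": [0, 0, 0, 0, 0, 0, 10]}}

```text
time: 48.45
eef_pos: [0.501, -0.0555, 0.1223]
tcp_rot: [0.727, 0.686, -0.004, -0.003]
contact_force: [0.6, -0.5, -1.5]
opening: 0.336
finger_force: 99.1
```

```bash
python3 st.py
```

```text
t 48.45 pos [ 0.501  -0.0555  0.1223] F [ 0.58 -0.54 -1.48] T [-0.045  0.008 -0.023] op 28.7 ff 99.1
q [-0.309  0.035  2.074 -0.006  1.041 -0.248] ty [ 0.998 -0.058 -0.01 ] tz [-0.01  -0.002 -1.   ]
```

Call:
{"api": "move_arm", "payload": {"plan": [-5, -31, 7, -6.65, 0.36, 0, 10, -5, -31, 7, -6.65, 0.36, 0, 10, -5, -30, 7, -6.65, 0.36, 0, 10, -10, -30, 7, -6.65, 0.36, 0, 10, -15, -30, 7, -6.65, 0.36, 0, 10, -20, -28, 7, -6.65, 0.36, 0, 10, -30, 0, 0, 0, 0, 0, 10, -30, 0, 0, 0, 0, 0, 10, -24, 0, 0, 0, 0, 0, 10, 0, 0, 0, 0, 0, 0, 10, 0, 0, 0, 0, 0, 0, 10]}}

```text
time: 49.55
eef_pos: [0.3573, -0.2355, 0.1647]
tcp_rot: [0.685, 0.643, -0.251, 0.233]
contact_force: [0.1, -1.0, -1.4]
opening: 0.331
finger_force: 99.2
```

```bash
python3 st.py
```

```text
t 49.55 pos [ 0.3573 -0.2355  0.1647] F [ 0.14 -1.03 -1.4 ] T [ 0.492 -0.032 -0.018] op 28.3 ff 99.2
q [-0.474 -0.271  2.381 -0.844  0.914  0.086] ty [ 0.998 -0.064 -0.003] tz [-0.044 -0.642 -0.765]
```

Call:
{"api": "move_arm", "payload": {"plan": [0, -12, -22, 0, 0, 0, 10, 0, -12, -22, 0, 0, 0, 10, 0, -8, -11, 0, 0, 0, 10, 0, -8, -11, 0, 0, 0, 10, 0, -6, -8, 0, 0, 0, 10, 0, 0, 0, 0, 0, 0, 10]}}

```text
time: 50.15
eef_pos: [0.3573, -0.2818, 0.0894]
tcp_rot: [0.685, 0.644, -0.252, 0.232]
contact_force: [0.1, -0.1, -1.6]
opening: 0.332
finger_force: 99.3
```

```bash
python3 st.py
```

```text
t 50.15 pos [ 0.3573 -0.2818  0.0894] F [ 0.1  -0.13 -1.61] T [ 0.487 -0.01   0.014] op 28.4 ff 99.3
q [-0.582 -0.075  2.387 -1.01   0.725  0.231] ty [ 0.998 -0.064 -0.007] tz [-0.046 -0.641 -0.766]
```

Call:
{"api": "move_arm", "payload": {"plan": [-0.5, -4, -4.6, 0, 0, 0, 10, 0, 4, -3.3, 0, 0, 0, 10, 0, 4, -3.3, 0, 0, 0, 10, 0, 3, -2.5, 0, 0, 0, 10, 0, 1.5, -1.3, 0, 0, 0, 10, 0, 1.5, -1.3, 0, 0, 0, 10, 0, 0, 0, 0, 0, 0, 10]}}

```text
time: 50.85
eef_pos: [0.3568, -0.2719, 0.0747]
tcp_rot: [0.684, 0.643, -0.252, 0.233]
contact_force: [-2.2, -1.7, 0.2]
opening: 0.332
finger_force: 99.3
```

```bash
python3 st.py
```

```text
t 50.85 pos [ 0.3568 -0.2719  0.0747] F [-2.21 -1.71  0.16] T [ 0.041  0.252 -0.065] op 28.3 ff 99.3
q [-0.559 -0.048  2.399 -1.047  0.718  0.299] ty [ 0.998 -0.063 -0.006] tz [-0.045 -0.644 -0.764]
```

Call:
{"api": "move_arm", "payload": {"plan": [0, -0.4, -2.6, 0, 0, 0, 10, 0, 0, 0, 0, 0, 0, 10, 0, 0, 0, 0, 0, 0, 55, 0, 0, 0, 0, 0, 0, 55, 0, 0, 0, 0, 0, 0, 55, 1, 16, 19, 0, 0, 0, 55, 1, 16, 19, 0, 0, 0, 55, 1, 16, 19, 0, 0, 0, 55, 0, 16, 19, 0, 0, 0, 55, 30, 20, 10, 8, -0.4, 0, 85, 30, 20, 10, 8, -0.4, 0, 85, 30, 30, 10, 8, -0.4, 0, 85]}}

```text
time: 52.05
eef_pos: [0.4511, -0.1368, 0.1785]
tcp_rot: [0.721, 0.68, -0.103, 0.091]
contact_force: [-0.2, -0.4, -0.3]
opening: 0.992
finger_force: 0.0
```

Call:
{"api": "move_arm", "payload": {"plan": [30, 45, 0, 8, -0.4, 0, 85, 30, 45, 0, 8, -0.4, 0, 85, 20, 45, 0, 0, 0, 3, 85, 15, 45, 0, 0, 0, 3, 85, 5, 45, 0, 0, 0, 0, 85, 0, 45, 0, 0, 0, 0, 85, 0, 45, 0, 0, 0, 0, 85, 0, 0, 0, 0, 0, 0, 85]}}

```text
time: 52.85
eef_pos: [0.5442, 0.175, 0.1769]
tcp_rot: [0.688, 0.726, -0.005, -0.005]
contact_force: [-0.5, -1.5, 0.1]
opening: 0.998
finger_force: 0.0
```

```bash
python3 st.py; python3 -c "
from h import *
s=cams.read_camera('scene');t=cams.read_camera('top')
np.save('s7.npy',s,allow_pickle=True);np.save('t7.npy',t,allow_pickle=True)
a=cv2.resize(s['color'][150:300,120:400],(500,268));b=cv2.resize(t['color'][120:265,160:440],(500,259)); 
cv2.imwrite('pics/p7.png',np.vstack([a,b])[:,:,::-1])"
```

```text
t 52.85 pos [0.5442 0.175  0.1769] F [-0.46 -1.47  0.12] T [-0.048 -0.005  0.031] op 85.3 ff 0.0
q [0.133 0.119 1.876 0.002 1.161 0.079] ty [ 0.998  0.053 -0.013] tz [-0.014  0.    -1.   ]
```

View pics/p7.png

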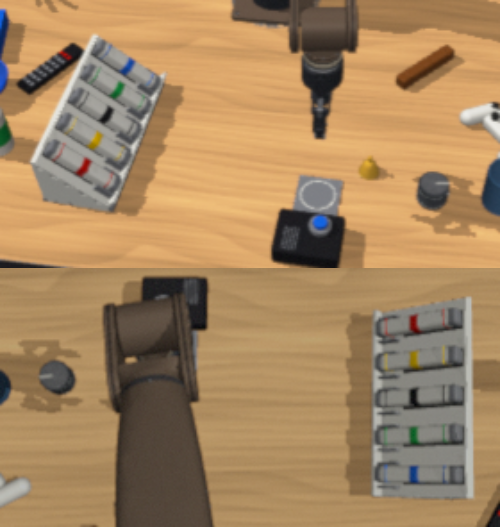

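Call:
{"api": "move_arm", "payload": {"plan": [4, 45, 0, 0, -0.8, 0, 85, 4, 45, 0, 0, 0, 0, 85, 3, 45, -20, 0, 0, 0, 85, 3, 45, -30, 0, 0, 0, 85, 3, 44, -30, 0, 0, 0, 85, 0, 0, -20, 0, 0, 0, 85, 0, 0, 0, 0, 0, 0, 85]}}

```text
time: 53.65
eef_pos: [0.5594, 0.3862, 0.0766]
tcp_rot: [0.69, 0.724, -0.004, -0.0]
contact_force: [-0.1, -0.6, -0.5]
opening: 0.998
finger_force: 0.0
```

```bash
python3 st.py
python3 - <<'E'
from h import *
t=np.load('t7.npy',allow_pickle=True).item(); im=t['color']
hsv=cv2.cvtColor(im,cv2.COLOR_RGB2HSV)[162:202,172:212]
m=((hsv[...,1]<70)).astype(np.uint8); m=cv2.morphologyEx(m,cv2.MORPH_CLOSE,np.ones((3,3)))
k,l,st,ce=cv2.connectedComponentsWithStats(m); i=l[18:22,18:22].max() or 1
(c,r)=cv2.minEnclosingCircle(np.argwhere(l==i)[:,::-1].astype(np.float32)); c=np.array(c)+[172,162]
print(c,r,st[i],at(t,*c,.03).round(4),at(t,*c,.05).round(4))
g=cv2.cvtColor(im,cv2.COLOR_RGB2GRAY)[170:192,180:202].astype(int)
w=np.argwhere((g>150)&(hsv[8:30,8:30,1]<60)); print(w[:,::-1]+[180,170])
E
```

```text
t 53.65 pos [0.5594 0.3862 0.0766] F [-0.11 -0.58 -0.49] T [-0.019 -0.016  0.033] op 85.2 ff 0.0
q [ 0.456  0.454  1.658 -0.003  1.038  0.41 ] ty [ 0.999  0.047 -0.007] tz [-0.007 -0.006 -1.   ]
[191.70491791 180.66393471] 9.875720977783203 [ 10  10  20  18 275] [0.5637 0.4023 0.03  ] [0.5596 0.3971 0.05  ]
[]
```

Call:
{"api": "move_arm", "payload": {"plan": [1, 7, 0, 0, 0, 0, 85, 1, 7, -15, 0, 0, 0, 85, 0, 0, -25, 0, 0, 0, 85, 0, 0, -20, 0, 0, 0, 85, 0, 0, -6, 0, 0, 0, 85, 0, 0, 0, 0, 0, 0, 85, 0, 0, 0, 0, 0, 0, 85], "newtons": 50}}

```text
time: 54.35
eef_pos: [0.5648, 0.4024, 0.0172]
tcp_rot: [0.69, 0.724, 0.001, 0.001]
contact_force: [0.2, 0.9, 0.3]
opening: 0.994
finger_force: 0.0
```

Call:
{"api": "move_arm", "payload": {"plan": [0, 0, 0, 0, 0, 0, 75, 0, 0, 0, 0, 0, 0, 70, 0, 0, 0, 0, 0, 0, 66, 0, 0, 0, 0, 0, 0, 50, 0, 0, 0, 0, 0, 0, 50, 0, 0, 0, 0, 0, 0, 50]}}

```text
time: 54.95
eef_pos: [0.5642, 0.4026, 0.0169]
tcp_rot: [0.69, 0.724, 0.001, 0.001]
contact_force: [-1.3, 0.6, 6.3]
opening: 0.705
finger_force: 55.3
```

```bash
python3 st.py
```

```text
t 54.95 pos [0.5642 0.4026 0.0169] F [-1.33  0.63  6.3 ] T [ 0.031  0.385 -0.025] op 60.2 ff 55.3
q [ 0.474  0.553  1.642 -0.002  0.945  0.428] ty [0.999 0.048 0.002] tz [ 0.002 -0.001 -1.   ]
```

Call:
{"api": "move_arm", "payload": {"plan": [0, 0, 20, 0, 0, 0, 50, 0, 0, 30, 0, 0, 0, 50, 0, 0, 30, 0, 0, 0, 50, 0, 0, 0, 0, 0, 0, 50]}}

```text
time: 55.35
eef_pos: [0.5662, 0.4033, 0.0997]
tcp_rot: [0.69, 0.724, 0.004, 0.002]
contact_force: [0.0, 0.6, -3.4]
opening: 0.708
finger_force: 55.8
```

Call:
{"api": "move_arm", "payload": {"plan": [2.3, -18.9, 0, 0, 0, -8, 50, 2.3, -18.9, 0, 0, 0, -8, 50, 2.3, -18.9, 0, 0, 0, -8, 50, 2.3, -18.9, 0, 0, 0, -8, 50, 2.3, -18.9, 0, 0, 0, -8, 50, 2.3, -18.9, 0, 0, 0, -8, 50, 2.3, -18.9, 0, 0, 0, -8, 50, 2.3, -18.9, 0, 0, 0, -8, 50, 2.3, -18.9, 0, 0, 0, -8, 50, 2.3, -18.9, 0, 0, 0, -8, 50, 2.3, -18.9, 0, 0, 0, -8, 50, 2.3, -18.9, 0, 0, 0, -8, 50]}}

```text
time: 56.55
eef_pos: [0.5895, 0.1742, 0.0922]
tcp_rot: [1.0, -0.031, -0.003, 0.001]
contact_force: [-0.0, -0.5, -3.6]
opening: 0.71
finger_force: 55.7
```

Call:
{"api": "move_arm", "payload": {"plan": [0, 0, 0, 0, 0, 0, 50, 0, 0, 0, 0, 0, 0, 50]}}

```text
time: 56.75
eef_pos: [0.59, 0.175, 0.0932]
tcp_rot: [1.0, -0.028, -0.002, 0.001]
contact_force: [0.5, 0.1, -3.1]
opening: 0.708
finger_force: 55.7
```

```bash
python3 st.py
```

```text
t 56.75 pos [0.59   0.175  0.0932] F [ 0.54  0.14 -3.11] T [ 0.    -0.001  0.021] op 60.5 ff 55.7
q [ 1.240e-01  3.060e-01  1.822e+00 -1.000e-03  1.019e+00  1.751e+00] ty [-0.056 -0.998  0.001] tz [-0.005 -0.001 -1.   ]
```

Call:
{"api": "move_arm", "payload": {"plan": [2, 1, -25, 0, 0, 0, 50, 0, 0, -25, 0, 0, 0, 50, 0, 0, -14, 0, 0, 0, 50, 0, 0, -5, 0, 0, 0, 50, 0, 0, 0, 0, 0, 0, 50, 0, 0, 0, 0, 0, 0, 50]}}

```text
time: 57.35
eef_pos: [0.5941, 0.1767, 0.0276]
tcp_rot: [1.0, -0.028, 0.0, 0.0]
contact_force: [1.2, -0.0, -2.8]
opening: 0.708
finger_force: 55.7
```

```bash
python3 st.py
```

```text
t 57.35 pos [0.5941 0.1767 0.0276] F [ 1.25 -0.01 -2.79] T [ 0.009  0.011 -0.004] op 60.5 ff 55.7
q [ 1.260e-01  4.050e-01  1.833e+00 -1.000e-03  9.030e-01  1.754e+00] ty [-0.056 -0.998  0.001] tz [ 0.    -0.001 -1.   ]
```

Call:
{"api": "move_arm", "payload": {"plan": [-2, 0, -4, 0, 0, 0, 50, 0, 0, -2, 0, 0, 0, 50, 0, 0, 0, 0, 0, 0, 50, 0, 0, 0, 0, 0, 0, 70, 0, 0, 0, 0, 0, 0, 82, 0, 0, 0, 0, 0, 0, 82, 0, 0, 20, 0, 0, 0, 82, 0, 0, 40, 0, 0, 0, 82, 0, 0, 40, 0, 0, 0, 82, 0, -45, 10, 0, 0, 0, 82, 0, -45, 0, 0, 0, 0, 82, 0, -45, 0, 0, 0, 0, 82]}}

```text
time: 58.55
eef_pos: [0.592, 0.0402, 0.1325]
tcp_rot: [1.0, -0.028, 0.001, 0.001]
contact_force: [-0.0, -0.7, -0.9]
opening: 0.963
finger_force: 0.0
```

Call:
{"api": "move_arm", "payload": {"plan": [0, -45, 0, 0, 0, 0, 82, 0, -45, 0, 0, 0, 0, 82, 0, 0, 0, 0, 0, 0, 82]}}

```text
time: 58.85
eef_pos: [0.5918, -0.0538, 0.1316]
tcp_rot: [1.0, -0.031, 0.0, 0.001]
contact_force: [0.8, 0.6, 0.9]
opening: 0.96
finger_force: 0.0
```

```bash
python3 st.py; python3 -c "
from h import *
s=cams.read_camera('scene');t=cams.read_camera('top')
np.save('s8.npy',s,allow_pickle=True);np.save('t8.npy',t,allow_pickle=True)
a=cv2.resize(s['color'][230:310,250:350],(500,400),interpolation=2);b=cv2.resize(t['color'][110:200,220:295],(300,360),interpolation=2)
o=np.zeros((400,800,3),np.uint8);o[:,:500]=a;o[:360,500:]=b
cv2.imwrite('pics/p8.png',o[:,:,::-1])"
```

```text
t 58.85 pos [ 0.5918 -0.0538  0.1316] F [0.83 0.64 0.85] T [ 0.     0.049 -0.023] op 81.9 ff 0.0
q [-0.26   0.211  1.86  -0.003  1.07   1.375] ty [-0.063 -0.998  0.003] tz [ 0.001 -0.003 -1.   ]
```

View pics/p8.png

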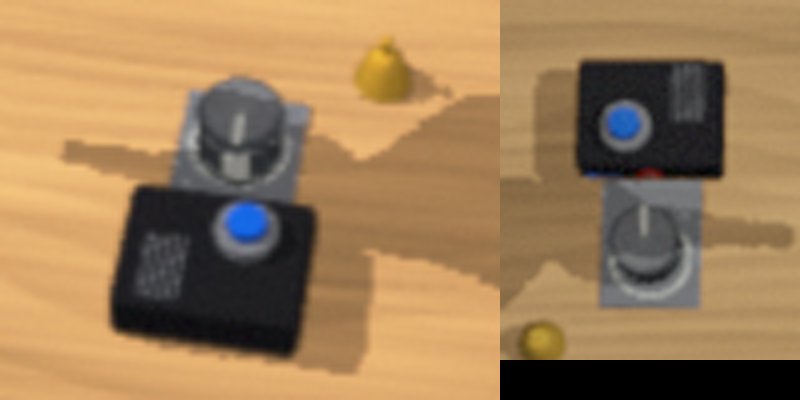

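Run:
```python
from h import *
t=np.load('t8.npy',allow_pickle=True).item(); s=np.load('s8.npy',allow_pickle=True).item()
T=lambda x,y:(220+(x-500)/4-.4,110+y/4-.4); S=lambda x,y:(250+x/5-.4,230+y/5-.4)
print("puck top",at(t,*T(645,230),.054).round(4),"scene",at(s,*S(240,113),.054).round(4))
print("line top",at(t,*T(643,207),.054).round(4),"scene",at(s,*S(239,138),.054).round(4), "ctr end",at(s,*S(242,112),.054).round(4))
print("ring low arc",at(t,*T(650,299),.004).round(4),"tray front",at(t,*T(650,307),.004).round(4),"L/R",at(t,*T(600,260),.004).round(4),at(t,*T(701,260),.004).round(4))
print("btn top",at(t,*T(624,122),.05).round(4),"scene",at(s,*S(249,222),.05).round(4),"eye",at(t,*T(650,174),.026).round(4))
print("expect ring px top",(pix(t,[.5893,.1765,.004])-[220,110])*4+[500,0],"puck base if centred:",(pix(t,[.5893,.1765,.054])-[220,110])*4+[500,0], "scene",(pix(s,[.5893,.1765,.054])-[250,230])*5)
```

```text
puck top [0.6015 0.1755 0.054 ] scene [0.5923 0.1765 0.054 ]
line top [0.6217 0.1771 0.054 ] scene [0.614  0.1783 0.054 ] ctr end [0.5913 0.1778 0.054 ]
ring low arc [0.5508 0.1761 0.004 ] tray front [0.5436 0.1762 0.004 ] L/R [0.587  0.2204 0.004 ] [0.585  0.1305 0.004 ]
btn top [0.6986 0.1934 0.05  ] scene [0.6804 0.1932 0.05  ] eye [0.6584 0.1733 0.026 ]
expect ring px top [647.61683794 254.7936061 ] puck base if centred: [642.39755723 242.32694774] scene [238.55323425 107.59613983]
```

Run:
```python
from h import *
t=np.load('t8.npy',allow_pickle=True).item(); s=np.load('s8.npy',allow_pickle=True).item()
a=cv2.resize(s['color'][242:275,282:318],(400,367),interpolation=2);b=cv2.resize(t['color'][152:190,240:275],(400,434)[0:2],interpolation=2)
o=np.zeros((434,800,3),np.uint8);o[:367,:400]=a;o[:,400:]=b
for k in range(0,434,50): o[k,::8]=[255,0,255]
cv2.imwrite('pics/p9.png',o[:,:,::-1])
```

```text
(no output)
```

View pics/p9.png

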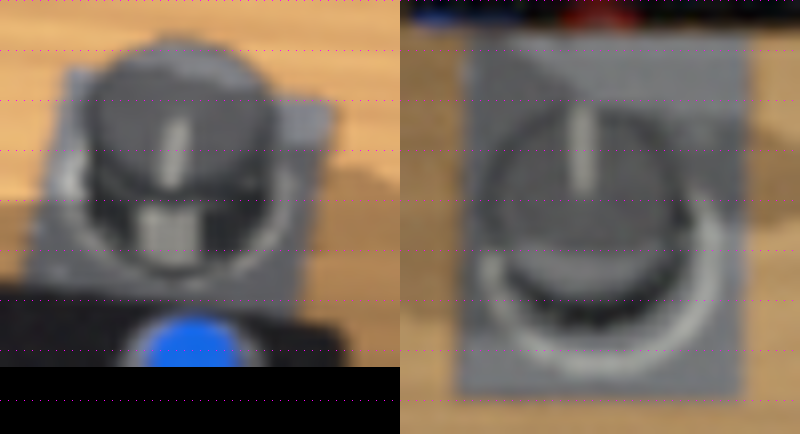

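Call:
{"api": "move_arm", "payload": {"plan": [0, 39, 0, 0, 0, 7.5, 85, 0, 39, 0, 0, 0, 7.5, 85, 0, 39, 0, 0, 0, 7.5, 85, 0, 39, 0, 0, 0, 7.5, 85, -1, 39, 0, 0, 0, 7.5, 85, 0, 35, 0, 0, 0, 7.5, 85, 0, 0, 0, 0, 0, 0, 85, 0, 0, -30, 0, 0, 0, 85, 0, 0, 0, 0, 0, 0, 85]}}

```text
time: 59.85
eef_pos: [0.5869, 0.1819, 0.0968]
tcp_rot: [0.934, 0.357, -0.004, -0.0]
contact_force: [0.2, -0.3, -0.3]
opening: 0.994
finger_force: 0.0
```

```bash
python3 st.py
```

```text
t 59.85 pos [0.5869 0.1819 0.0968] F [ 0.17 -0.29 -0.32] T [0.03  0.004 0.015] op 84.9 ff 0.0
q [ 0.136  0.301  1.821 -0.002  1.028  0.979] ty [ 0.666 -0.746 -0.003] tz [-0.008 -0.003 -1.   ]
```

Call:
{"api": "move_arm", "payload": {"plan": [2, -5, -20, 0, 0, 0, 85, 0, 0, -20, 0, 0, 0, 85, 0, 0, -20, 0, 0, 0, 85, 0, 0, -10, 0, 0, 0, 85, 0, 0, 0, 0, 0, 0, 85, 0, 0, 0, 0, 0, 0, 85], "newtons": 25}}

```text
time: 60.45
eef_pos: [0.5928, 0.1763, 0.0315]
tcp_rot: [0.934, 0.356, -0.0, 0.001]
contact_force: [-0.8, 0.5, 0.4]
opening: 0.994
finger_force: 0.0
```

```bash
python3 st.py
```

```text
t 60.45 pos [0.5928 0.1763 0.0315] F [-0.79  0.52  0.37] T [-0.006  0.006 -0.02 ] op 84.9 ff 0.0
q [ 0.126  0.397  1.836 -0.002  0.909  0.97 ] ty [ 0.665 -0.746  0.002] tz [ 0.001 -0.002 -1.   ]
```

Call:
{"api": "move_arm", "payload": {"plan": [-3, 0, -5, 0, 0, 0, 85, 0, 0, 0, 0, 0, 0, 80, 0, 0, 0, 0, 0, 0, 74, 0, 0, 0, 0, 0, 0, 68, 0, 0, 0, 0, 0, 0, 64, 0, 0, 0, 0, 0, 0, 56, 0, 0, 0, 0, 0, 0, 56]}}

```text
time: 61.15
eef_pos: [0.5901, 0.1761, 0.0266]
tcp_rot: [0.934, 0.356, 0.0, 0.001]
contact_force: [0.1, -1.5, 3.8]
opening: 0.714
finger_force: 28.1
```

```bash
python3 st.py
```

```text
t 61.15 pos [0.5901 0.1761 0.0266] F [ 0.06 -1.49  3.78] T [-0.216 -0.024  0.022] op 60.9 ff 28.1
q [ 0.126  0.399  1.844 -0.003  0.897  0.97 ] ty [ 0.666 -0.746  0.002] tz [ 0.001 -0.002 -1.   ]
```

Call:
{"api": "move_arm", "payload": {"plan": [0, 0, 0, 0, 0, 0, 70, 0, 0, 0, 0, 0, 0, 85, 0, 0, 0, 0, 0, 0, 85, 0, 0, 30, 0, 0, 0, 85, 0, 0, 40, 0, 0, 8.5, 85, 0, 0, 0, 0, 0, 8.5, 85, 0, 0, 0, 0, 0, 8.5, 85, 0, 0, 0, 0, 0, 8.5, 85, 0, 0, 0, 0, 0, 8.5, 85, 0, 0, 0, 0, 0, 8.5, 85, 0, 0, 0, 0, 0, 8.5, 85, 0, 0, 0, 0, 0, 8.5, 85]}}

```text
time: 62.35
eef_pos: [0.5889, 0.1764, 0.0951]
tcp_rot: [0.573, 0.82, -0.0, 0.0]
contact_force: [-0.3, 0.5, -0.3]
opening: 0.999
finger_force: 0.0
```

Call:
{"api": "move_arm", "payload": {"plan": [0, 0, 0, 0, 0, 8.5, 85, 0, 0, 0, 0, 0, 8.5, 85, 0, 0, 0, 0, 0, 5, 85, 0, 0, -20, 0, 0, 0, 85, 0, 0, -15, 0, 0, 0, 85, 0, 0, 0, 0, 0, 0, 85]}}

```text
time: 62.95
eef_pos: [0.5866, 0.176, 0.0571]
tcp_rot: [0.409, 0.913, -0.002, -0.002]
contact_force: [0.5, 0.0, 0.3]
opening: 0.997
finger_force: 0.0
```

```bash
python3 st.py
```

```text
t 62.95 pos [0.5866 0.176  0.0571] F [0.49 0.03 0.29] T [ 0.005 -0.015 -0.006] op 85.1 ff 0.0
q [ 1.260e-01  3.500e-01  1.842e+00 -1.000e-03  9.550e-01 -6.020e-01] ty [ 0.746  0.666 -0.005] tz [-0.005 -0.001 -1.   ]
```

Call:
{"api": "move_arm", "payload": {"plan": [0, 0, -20, 0, 0, 0, 85, 0, 0, -10, 0, 0, 0, 85, 0, 0, 0, 0, 0, 0, 85, 0, 0, 0, 0, 0, 0, 80, 0, 0, 0, 0, 0, 0, 74, 0, 0, 0, 0, 0, 0, 68, 0, 0, 0, 0, 0, 0, 64, 0, 0, 0, 0, 0, 0, 56, 0, 0, 0, 0, 0, 0, 56]}}

```text
time: 63.85
eef_pos: [0.5905, 0.1767, 0.0321]
tcp_rot: [0.409, 0.913, 0.001, 0.002]
contact_force: [-0.6, 2.4, 5.2]
opening: 0.716
finger_force: 27.5
```

```bash
python3 st.py
```

```text
t 63.85 pos [0.5905 0.1767 0.0321] F [-0.57  2.43  5.21] T [ 0.274 -0.01  -0.05 ] op 61.1 ff 27.5
q [ 0.126  0.39   1.844 -0.     0.903 -0.602] ty [0.746 0.666 0.004] tz [ 0.005  0.    -1.   ]
```

Call:
{"api": "move_arm", "payload": {"plan": [0, 0, 0, 0, 0, -2, 56, 0, 0, 0, 0, 0, -2, 56, 0, 0, 0, 0, 0, 0, 56, 0, 0, 0, 0, 0, 0, 70, 0, 0, 0, 0, 0, 0, 85, 0, 0, 0, 0, 0, 0, 85, 0, 0, 30, 0, 0, 0, 85, 0, 0, 40, 0, 0, 0, 85, 0, 0, 30, 0, 0, 0, 85, 0, -45, 0, 0, 0, 0, 85, 0, -45, 0, 0, 0, 0, 40, 0, -45, 0, 0, 0, 0, 0]}}

```text
time: 65.05
eef_pos: [0.5888, 0.0402, 0.1307]
tcp_rot: [0.44, 0.898, 0.0, 0.001]
contact_force: [0.3, 0.7, -0.6]
opening: 0.691
finger_force: 0.0
```

Call:
{"api": "move_arm", "payload": {"plan": [-10, -45, 0, 0, 0, 0, 0, -30, -45, 0, 0, 0, 0, 0, -30, -20, 0, 0, 0, 0, 0, -20, 0, 0, 0, 0, 0, 0]}}

```text
time: 65.45
eef_pos: [0.4995, -0.0676, 0.1299]
tcp_rot: [0.442, 0.897, -0.0, 0.0]
contact_force: [-0.3, 0.0, 0.3]
opening: 0.002
finger_force: 0.0
```

```bash
python3 st.py; python3 -c "
from h import *
s=cams.read_camera('scene');t=cams.read_camera('top')
np.save('s9.npy',s,allow_pickle=True);np.save('t9.npy',t,allow_pickle=True)
a=cv2.resize(s['color'][240:290,270:325],(400,364),interpolation=2);b=cv2.resize(t['color'][126:190,232:280],(400,533),interpolation=2)
o=np.zeros((533,800,3),np.uint8);o[:364,:400]=a;o[:,400:]=b
cv2.imwrite('pics/p10.png',o[:,:,::-1])"
```

```text
t 65.45 pos [ 0.4995 -0.0676  0.1299] F [-0.33  0.02  0.31] T [-0.007 -0.046 -0.034] op 0.2 ff 0.0
q [-3.360e-01  1.900e-02  2.075e+00 -1.000e-03  1.047e+00 -9.900e-01] ty [ 0.793  0.609 -0.001] tz [-0.    -0.001 -1.   ]
```

View pics/p10.png

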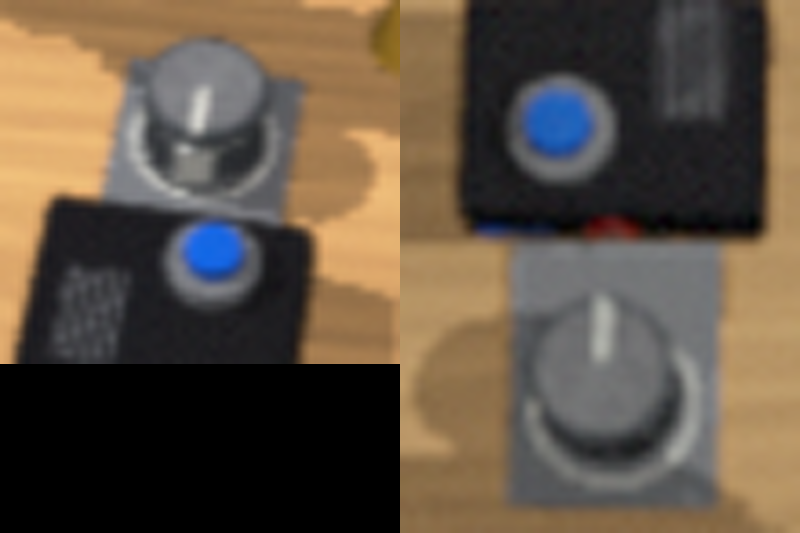

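Run:
```python
from h import *
t=np.load('t9.npy',allow_pickle=True).item(); s=np.load('s9.npy',allow_pickle=True).item()
T=lambda x,y:(232+(x-400)/8.333-.45,126+y/8.333-.45); S=lambda x,y:(270+x/7.27-.45,240+y/7.27-.45)
def t_(n,x,y,z): print("T",n,at(t,*T(x,y),z)[:2].round(4))
def s_(n,x,y,z): print("S",n,at(s,*S(x,y),z)[:2].round(4))
t_("disc",603,365,.054); s_("disc",207,88,.054); t_("line",602,292,.054); t_("line0",601,360,.054); s_("line",195,134,.054); s_("line0",207,88,.054)
t_("base near",604,463,.004); s_("base far",205,192,.004)
t_("ring near",611,493,.004); s_("ring far",203,203,.004); t_("ringL",524,404,.004); t_("ringR",702,404,.004)
t_("tray front",613,506,.004);t_("btn",557,122,.06);s_("btn",213,248,.06)
# automatic: ring white pixels & circle fit in top
im=t['color'][150:190,240:275]; hsv=cv2.cvtColor(im,cv2.COLOR_RGB2HSV); w=np.argwhere((hsv[...,2]>150)&(hsv[...,1]<40))
p=np.array([at(t,u+240,v+150,.004)[:2] for v,u in w if v>14]); A=np.c_[2*p,np.ones(len(p))]; b=(p**2).sum(1); x=np.linalg.lstsq(A,b,rcond=None)[0]; print("ringfit",x[:2].round(4),np.sqrt(x[2]+x[0]**2+x[1]**2).round(4),len(p))
im=s['color'][245:272,280:315]; hsv=cv2.cvtColor(im,cv2.COLOR_RGB2HSV); w=np.argwhere((hsv[...,2]>150)&(hsv[...,1]<40)); print((w[:,::-1]+[280,245]).tolist())
```

```text
T disc [0.5936 0.1754]
S disc [0.5897 0.1777]
T line [0.6243 0.1756]
T line0 [0.5957 0.1762]
S line [0.6178 0.1752]
S line0 [0.5897 0.1777]
T base near [0.5626 0.1798]
S base far [0.6159 0.1803]
T ring near [0.5495 0.1769]
S ring far [0.6225 0.1801]
T ringL [0.5889 0.2138]
T ringR [0.5872 0.1378]
T tray front [0.5439 0.1761]
T btn [0.6952 0.1931]
S btn [0.6861 0.1918]
ringfit [0.5897 0.1684] 0.0293 18
[[287, 252], [297, 252], [298, 252], [296, 253], [297, 253], [298, 253], [296, 254], [297, 254], [298, 254], [296, 255], [297, 255], [298, 255], [286, 256], [288, 256], [289, 256], [296, 256], [297, 256], [298, 256], [286, 257], [287, 257], [288, 257], [296, 257], [297, 257], [287, 258], [288, 258], [287, 259], [288, 259], [287, 260], [288, 260], [295, 260], [285, 261], [287, 261], [288, 261], [289, 261], [285, 262], [288, 262], [289, 262], [289, 263], [290, 263], [290, 264], [291, 264], [291, 265], [292, 265], [293, 266], [294, 266], [295, 266]]
```

Call:
{"api": "move_arm", "payload": {"plan": [28, 37, 0, 0, 0, 0, 0, 28, 37, 0, 0, 0, 0, 0, 28, 37, 0, 0, 0, 0, 0, 28, 37, 0, 0, 0, 0, 0, 28, 37, 0, 0, 0, 0, 0, 28, 37, 0, 0, 0, 0, 0, 25, 37, 0, 0, 0, 0, 0, 0, 0, -20, 0, 0, 0, 0, 0, 0, -10, 0, 0, 0, 0, 0, 0, 0, 0, 0, 0, 0, 0, 0, 0, 0, 0, 0, 0]}}

```text
time: 66.65
eef_pos: [0.6941, 0.1932, 0.1]
tcp_rot: [0.441, 0.898, -0.0, 0.0]
contact_force: [-0.6, -0.5, 0.3]
opening: 0.002
finger_force: 0.0
```

```bash
python3 st.py
```

```text
t 66.65 pos [0.6941 0.1932 0.1   ] F [-0.61 -0.48  0.31] T [ 0.013 -0.021  0.002] op 0.2 ff 0.0
q [ 1.310e-01  5.020e-01  1.542e+00 -1.000e-03  1.097e+00 -5.260e-01] ty [ 0.791  0.612 -0.   ] tz [ 0.    -0.001 -1.   ]
```

Call:
{"api": "move_arm", "payload": {"plan": [0, 0, -15, 0, 0, 0, 0, 0, 0, -10, 0, 0, 0, 0, 0, 0, -6, 0, 0, 0, 0, 0, 0, -3, 0, 0, 0, 0, 0, 0, 0, 0, 0, 0, 0]}}

```text
time: 67.15
eef_pos: [0.6942, 0.1934, 0.0664]
tcp_rot: [0.441, 0.898, -0.0, 0.0]
contact_force: [-1.4, -0.9, 2.5]
opening: -0.001
finger_force: 1.1
```

Call:
{"api": "move_arm", "payload": {"plan": [0, 0, -3, 0, 0, 0, 0, 0, 0, -3, 0, 0, 0, 0, 0, 0, 0, 0, 0, 0, 0]}}

```text
time: 67.45
eef_pos: [0.6953, 0.1937, 0.0622]
tcp_rot: [0.44, 0.898, 0.001, 0.002]
contact_force: [-2.7, -0.2, 4.8]
opening: 0.001
finger_force: 2.4
```

Call:
{"api": "move_arm", "payload": {"plan": [0, 0, -3, 0, 0, 0, 0, 0, 0, -3, 0, 0, 0, 0, 0, 0, 0, 0, 0, 0, 0]}}

```text
time: 67.75
eef_pos: [0.6955, 0.1938, 0.0617]
tcp_rot: [0.44, 0.898, -0.0, 0.001]
contact_force: [-11.5, -3.2, 24.4]
opening: 0.003
finger_force: 11.9
```

Call:
{"api": "move_arm", "payload": {"plan": [0, 0, -3, 0, 0, 0, 0, 0, 0, 0, 0, 0, 0, 0]}}

```text
time: 67.95
eef_pos: [0.6956, 0.1939, 0.0615]
tcp_rot: [0.44, 0.898, -0.0, 0.001]
contact_force: [-17.8, -4.4, 32.8]
opening: -0.004
finger_force: 16.3
```

Call:
{"api": "move_arm", "payload": {"plan": [0, 0, 10, 0, 0, 0, 0, 0, 0, 20, 0, 0, 0, 0, 0, 0, 40, 0, 0, 0, 0, 0, 0, 30, 0, 0, 0, 0, 0, -45, 0, 0, 0, 0, 0, 0, -45, 0, 0, 0, 0, 0, -20, -45, 0, 0, 0, 0, 0, -30, -45, 0, 0, 0, 0, 0, -40, -30, 0, 0, 0, 0, 0, -40, 0, 0, 0, 0, 0, 0, -40, 0, 0, 0, 0, 0, 0, 0, 0, 0, 0, 0, 0, 0]}}

```text
time: 69.15
eef_pos: [0.5212, -0.0122, 0.1488]
tcp_rot: [0.441, 0.898, -0.0, -0.002]
contact_force: [-0.4, -0.2, -0.9]
opening: -0.0
finger_force: 0.0
```

```bash
python3 st.py; python3 -c "
from h import *
s=cams.read_camera('scene');t=cams.read_camera('top')
a=cv2.resize(s['color'][150:310,110:420],(520,268),interpolation=2);b=cv2.resize(t['color'][115:265,180:440],(520,300),interpolation=2)
cv2.imwrite('pics/p11.png',np.vstack([a,b])[:,:,::-1])"
```

```text
t 69.15 pos [ 0.5212 -0.0122  0.1488] F [-0.41 -0.22 -0.86] T [-0.058  0.023  0.024] op -0.0 ff 0.0
q [-0.218  0.035  2.02   0.     1.091 -0.876] ty [ 0.791  0.611 -0.003] tz [-0.005  0.001 -1.   ]
```

View pics/p11.png

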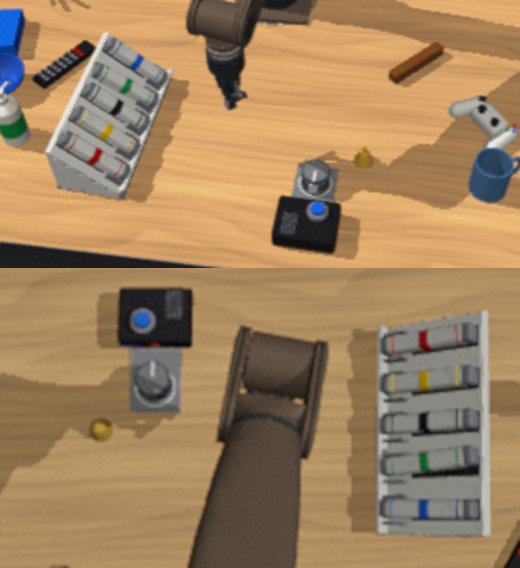

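Run:
```python
from h import *
n=np.array([.035,.642,.766]); u=np.array([-.041,-.765,.643])
for cam in("top","scene"):
  c=cams.read_camera(cam); hsv=cv2.cvtColor(c["color"],cv2.COLOR_RGB2HSV).astype(int); H,S,V=hsv[...,0],hsv[...,1],hsv[...,2]
  M=dict(red=((H<6)|(H>174))&(S>120),yellow=(H>22)&(H<32)&(S>110),black=(V<60),green=(H>50)&(H<85)&(S>90),blue=(H>100)&(H<122)&(S>110))
  for i,k in enumerate(["red","yellow","black","green","blue"]):
    seat=np.array([.637-.0699*i,-.2867+.0038*i,.0849])+.015*n; p=pix(c,seat); x,y=p.round().astype(int)
    m=M[k][y-7:y+8,x-9:x+10]; w=np.argwhere(m)
    if len(w)<4: print(cam,k,"few",len(w)); continue
    q=w.mean(0)[::-1]+[x-9,y-7]; o,d=ray(c,*q); pt=o+d*((seat-o)@n)/(d@n); e=pt-seat
    print(cam,k,len(w),"along slope mm",(e@u*1000).round(1),"x mm",(e[0]*1000).round(1))
```

```text
top red 36 along slope mm 0.5 x mm -4.4
top yellow 45 along slope mm 0.4 x mm -1.3
top black 47 along slope mm 1.0 x mm -6.4
top green 42 along slope mm 1.4 x mm 4.6
top blue 36 along slope mm 0.3 x mm 1.1
scene red 40 along slope mm 0.4 x mm 7.3
scene yellow 34 along slope mm 1.0 x mm 9.7
scene black 30 along slope mm 1.1 x mm 11.8
scene green 32 along slope mm 0.7 x mm 14.0
scene blue 36 along slope mm 1.6 x mm 11.1
```

```bash
python3 -c "
from plant import order
print(order.sign_off())"
```

```text
the job is handed in; nothing more can be done
None
```

I docked all five batons heavy end down against the lip, stood the puck in the ring with its window facing the eye, pressed the sync button until it bottomed out, and handed the job in; the sign-off returned no verdict, so I don't know the score.

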